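# Hook the parts tray out from under the grid to its stop screws

### The arm

A 7-joint arm with a two-finger parallel gripper is mounted at the origin on the work surface. World frame = base frame: x ahead of the robot, y to its left, z up, the work surface at z = 0. Lengths are in m, angles in rad, forces in N, time in s.
With the tool pointing down it reaches from about 0.425 to 0.925 m from the base axis. Payload 6.8 kg.
Tool frame: the origin (TCP) lies at the very end of the fingers, on their centre line; the grasp point (between the pads) lies 19 mm behind it; y points along the fingers, z is the direction in which the jaws open and shut, and the axes are right-handed (so a half turn about y gives the same grasp; the last joint's range is limited). The gripper opens to 85 mm and grips with 20 to 120 N. Pads are 22 mm wide; open, the fingers measure 114 mm over their backs; the gripper's body (76 mm by 85 mm) begins 54 mm behind the grasp point. The pads swing forward as they close: fully open they stand 13 mm farther back than shut.
Start: joints at [-1.375, 0.477, 0.022, 1.555, -0.011, 1.109, -0.083], TCP at [0.202, 0.644, 0.231] pointing down, gripper open.
Joint ranges: [-2.96, 2.96], [-0.34, 2.1], [-1.41, 1.46], [0.24, 2.44], [-1.37, 4.51], [0.17, 1.92], [-2.96, 2.96]. Speed limits (rad/s): [2.39, 2.39, 3.14, 3.14, 3.14, 3.14, 3.14].

### API

Orientations are given as a rotation vector (axis times angle).
In Python, from bench import r gives the robot as it stands.
- The arm moves only by the tool drive_tool, never from a script. Its argument "series" is a list of rows, each a list of 7 numbers: the shift along the tool's x, y, z in mm, then the turn, a rotation vector about the tool's x, y, z in degrees, then the finger opening in mm, from 0 to 85.4. In form: [[tx, ty, tz, wx, wy, wz, grip], ...]. A call has 1 to 5 rows; each row is the pose to reach, as a shift and turn from the pose measured when the call began, along the tool's axes at that moment; what a row does not reach only later rows make up. A row lasts 1/10 s, in which the tool goes at most 50 mm and 8.59 degrees, less where a joint would pass 70% of its speed; a pose out of reach is approached as far as the arm can. A call with a gripper value outside its range is refused whole. The fingers move at their own pace and stop on an object; "squeeze" is the grip in N (left out, the last holds). Time passes only in rows, so rows that repeat a pose let the fingers close. It gives the time, the measured TCP pose, the force and the opening at its end, in the units of the state.
- r.get_obs(): the state, without advancing time (a new reading comes with each control period).
- r.grab_frame(name): name is "scene" or "side" or "wrist"; returns a dict with "frame" (400x640x3 uint8, blue, green, red), "intrinsics" (3x3 intrinsics, pixels), "rvec" (rotation vector, rad) and "tvec" (3), from world to camera coordinates, as OpenCV has them. Camera axes: x right, y down, z forward; pixel columns grow to the right and rows downward; lengths in m; the calibration is good to about 2 mm. A picture is of the moment at which its call begins. There is no depth.
- r.hand_in(): hands the job in, once; it reports no verdict.
The state is a dict: "clock": time; "joints": joint angles; "qvel": joint speeds; "tau": joint torques, N m; "tcp_pos": TCP position; "orientation": TCP orientation; "contact_force": force on the tool from outside, world axes, zero at the start; "moment": the same for the moment, N m; "grip_width": finger opening in m.
Only numpy, scipy, OpenCV 4.12 (cv2) and the standard library are available. Lean on these libraries where they do the work, as an engineer would, in place of code of your own. Each camera call takes 0.05 s, during which the arm holds its last target.

### The job

Take the hook tool from its stand, lower its prong into the ring on the parts tray under the wire grid and drag the tray out until it comes up firmly against both stop screws: keep pulling for a moment with about 10 N more than the dragging took, without banging it or forcing it. Then unhook, leaving the tray out at the stop with the float bowl upright in it, and stand the hook tool back in its stand. Touch the tray with the hook tool only, and leave the other things on the bench where they are.

Things in the scene. Friction and masses are not known exactly. Their poses are not given: they have to be found in the camera images.
- hook_tool: L-shaped pull hook, 0.22 kg: upright square black handle 24 x 24 x 75 mm; from its foot a 10 mm square steel shank runs 104 mm along +x; at its end a round prong, 8 mm thick, points down, axis 100 mm from the handle's, end 24 mm below the shank's underside. Under the handle a spigot 12 x 12 x 28 mm. Origin: centre of the handle's foot = level of the shank's underside; z up the handle
- handle (a point): point on the hook tool's handle to grip, on the handle's axis, 45 mm above its foot; best with the fingers on the handle's -x and +x faces, in line with the shank
- prong_tip (a point): centre of the lower end of the hook tool's prong
- stand: fixed grey stand of the hook tool, 70 x 70 x 40 mm high, with an upright 16 x 16 mm square hole through its middle for the tool's spigot; the tool's foot and shank then lie on its top. Origin: centre of its underside, z up. At the start the tool's x axis lies along the stand's x within 2 degrees
- riser: fixed wire-grid riser over the tray: grid 200 x 200 mm, underside 85 mm and top 93 mm above the bench, four thin legs at the corners. Two guide rails 14 mm high, 125 mm apart inside, run along x under it and 75 mm out in front. Origin: on the bench under the middle of the grid's front edge; x points in under the grid: the tray is pulled out along -x
- tray: open aluminium tray 130 (x) x 120 (y) x 40 mm high, 3 mm walls, 0.35 to 0.6 kg, loose on the bench between the guide rails with 2.5 mm of play on each side. Origin: centre of its underside; its front face is 65 mm along -x and has the pull ring.
- ring (a point): centre of the pull ring in front of the tray: a level steel ring of 6 mm round bar, 18 mm inside and 30 mm outside diameter, its centre 21 mm in front of the tray's front face and 34 mm above the bench
- stop: fixed bracket between the rails: bar 8 mm high, 12 mm thick, with 34 mm high posts at y = +-42 mm, room for the hook between. Origin: on the bench, mid face towards the tray; x points to the tray. A rigid screw sticks out of each post towards the tray, 24 mm up, both alike by 6 to 26 mm: set anew each time, not measured: feel for it. Dragging takes 2 to 5 N; 25 N on the screws is too much
- float_bowl: blue aluminium carburetor float bowl, round open cup 54 mm across and 36 mm high with two ears, standing loose in the tray; origin: centre of its underside, z up
- ignition_module: bystander: black plastic ignition module 80 x 55 x 25 mm, loose; origin: centre of its underside
- key_gauge: bystander: bright steel crankshaft key gauge, flat, 100 x 32 x 6 mm, loose; origin: centre of its underside
- torque_adapter: bystander: chrome torque adapter, 32 mm across, 58 mm tall, standing loose; origin: centre of its underside
- lamp_socket: bystander: bayonet lamp socket, black foot 44 mm across with a brass sleeve, 34 mm tall, loose; origin: centre of its underside
- wrench: bystander: wrench 150 mm long, lying loose
- screwdriver: bystander: screwdriver 180 mm long, lying loose
- bolt_jar: bystander: jar 56 mm across and 70 mm tall, loose; origin: centre of its underside
Things that resemble listed ones, but are neither listed nor needed, are in the scene too. Leave any green look-alike of the stand alone. What is shaped like the hook_tool but green is not meant.

How it is judged:
On the way, in this order (a step that is already met when the one before it is completed fails the run):
1. the prong of the hook tool is down in the tray's ring (horizontal distance between prong_tip and ring below 0.01 m and z of prong_tip in the frame of tray below 0.031 m), for 0.2 s.
2. with the prong in the ring, the tray is pulled firmly against the stop screws (more than 5 N on them for 0.3 s) (contact force between tray and stop above 5 N and horizontal distance between prong_tip and ring below 0.012 m and z of prong_tip in the frame of tray below 0.031 m), for 0.3 s.
At the end, for the whole second after the job is handed in: Tray at rest and flat, its front 2 to 30 mm from the stop bracket (covers every screw setting), float bowl upright in it; hook tool upright and at rest in the stand, released, its foot within 4 mm of the stand's top and 6 mm of its centre (x of tray in the frame of stop between 0.067 and 0.095 m and linear speed of each of tray, hook_tool below 0.01 m/s and angle between tray's own z axis and vertical below 0.06 rad and angle between float_bowl's own z axis and vertical below 0.15 rad and horizontal distance between float_bowl and tray below 0.055 m and height (world z) of float_bowl below 0.02 m and horizontal distance between hook_tool and stand below 0.006 m and z of hook_tool in the frame of stand below 0.044 m and angle between hook_tool's own z axis and vertical below 0.08 rad); the robot touches nothing.
It fails at once if the tray is banged or forced against the stop screws (more than 25 N) (contact force between tray and stop above 25 N).
It fails at once if the hook tool loads the tray with more than 35 N (contact force between hook_tool and tray above 35 N).
It fails at once if the robot itself touches the tray (contact force between any of the fingers, the arm and tray above 1 N).
It fails at once if the float bowl is tipped (angle between float_bowl's own z axis and vertical above 0.5 rad).
It fails at once if a bystander is moved more than 30 mm (distance of any of ignition_module, key_gauge, torque_adapter, lamp_socket, wrench, screwdriver, bolt_jar from where it was at the start of the episode above 0.03 m).
It also fails if it takes over 67 s, if anything falls off the work surface, if the arm or the gripper's body presses on something with over 40 N, if the wrist force passes 120 N, or if a joint passes its speed limit or range.

## Working session

There is one attempt and no reset: what is moved stays moved. The work goes in short steps, Python scripts to look and compute and a tool call to move; the robot and the scene stay as the last step left them, time stands still between calls to the robot, and variables do not carry over. Pictures are saved under pics/ and viewed, and the job is handed in when it is done.

Besides the shell and the picture viewer there is one more tool, called by a JSON object that holds its "api" and its "payload", one argument or row to a line. drive_tool: Moves the arm, as the interface text tells. Its arguments: {"type":"object","properties":{"series":{"type":"array","items":{"type":"array","items":{"type":"number"}}},"squeeze":{"type":"number"}},"required":["series"]}

```bash
ls; mkdir -p pics
python3 - <<'E'
from bench import r
import cv2
o=r.get_obs()
for k,v in o.items(): print(k,v)
for n in ["scene","side","wrist"]:
    f=r.grab_frame(n); cv2.imwrite(f"pics/{n}0.png",f["frame"]); print(n,f["intrinsics"],f["rvec"],f["tvec"])
E
```

```text
pics
clock 0.0
joints [-1.37509593  0.47782     0.02233469  1.55643012 -0.01151034  1.10926644
 -0.08309293]
qvel [ 8.02722132e-04 -3.53227449e-05 -1.29418759e-04  6.31445985e-04
  1.49313751e-03  1.05740486e-03 -9.89813407e-04]
tau [ 2.38900257e-04 -5.96442389e+01  1.60798699e+00 -2.81197214e+01
  1.25356915e-02  9.27346176e-03  1.40639517e-05]
tcp_pos [0.20176089 0.64354139 0.23032126]
orientation [-1.55940802  0.23859287 -0.23835592]
contact_force [ 0.57498155 -0.13853624 -0.55908887]
moment [0.00912989 0.0016667  0.01684824]
grip_width 0.08529397466595313
scene [[457.19667922   0.         323.47378592]
 [  0.         457.19667922 200.96724466]
 [  0.           0.           1.        ]] [ 1.65980763  2.02011887 -0.70262305] [ 0.17339334 -0.3789785   1.89366365]
side [[417.01119893   0.         316.90435893]
 [  0.         417.01119893 200.87205746]
 [  0.           0.           1.        ]] [ 0.4938604  -2.60595434  1.31339827] [0.54596777 0.23021932 1.49750065]
wrist [[298.97421912   0.         320.21128429]
 [  0.         298.97421912 198.91339915]
 [  0.           0.           1.        ]] [-2.33636188 -1.71509373 -0.24474856] [-0.67467069 -0.03678682  0.38013049]
```

View pics/scene0.png

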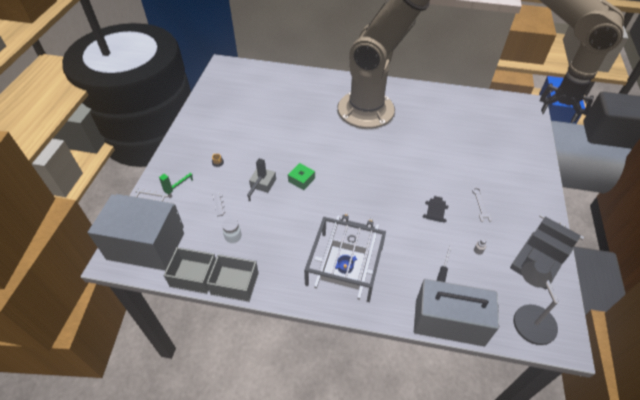

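View pics/side0.png

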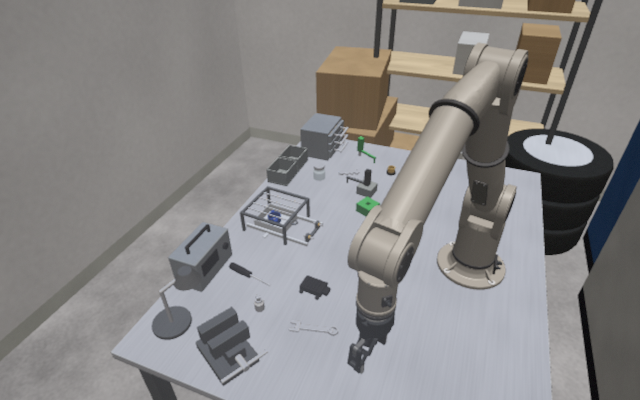

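View pics/wrist0.png

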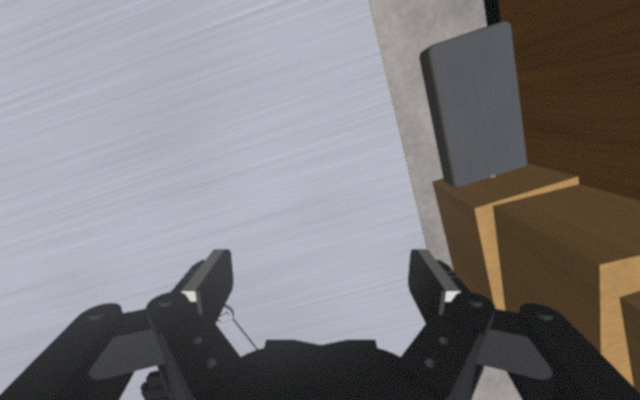

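```bash
cat > h.py <<'E'
import numpy as np, cv2, sys
from scipy.spatial.transform import Rotation as R
from bench import r
def cam(n):
    f=r.grab_frame(n); return f
def ray(f,u,v):
    Rm=cv2.Rodrigues(np.array(f["rvec"]))[0]; t=np.array(f["tvec"]).ravel()
    K=np.array(f["intrinsics"]); d=Rm.T@np.linalg.inv(K)@[u,v,1]; return -Rm.T@t, d/np.linalg.norm(d)
def onz(f,u,v,z):
    c,d=ray(f,u,v); return c+d*(z-c[2])/d[2]
def proj(f,p):
    return cv2.projectPoints(np.array(p,float).reshape(-1,3),np.array(f["rvec"]),np.array(f["tvec"]),np.array(f["intrinsics"]),None)[0].reshape(-1,2)
def tri(f1,a,f2,b):
    c1,d1=ray(f1,*a); c2,d2=ray(f2,*b)
    s=np.linalg.lstsq(np.c_[d1,-d2],c2-c1,rcond=None)[0]
    p,q=c1+d1*s[0],c2+d2*s[1]; return (p+q)/2,np.linalg.norm(p-q)
def crop(f,u0,v0,w,h,s,name):
    c=f["frame"][v0:v0+h,u0:u0+w]; cv2.imwrite("pics/"+name,cv2.resize(c,None,fx=s,fy=s,interpolation=cv2.INTER_CUBIC))
E
python3 - <<'E'
from h import *
import pickle
s=cam("scene"); d=cam("side"); pickle.dump((s,d),open("f0.pkl","wb"))
crop(s,230,140,100,75,8,"s_tool.png"); crop(s,295,200,100,100,6,"s_tray.png"); crop(d,335,160,60,45,12,"d_tool.png"); crop(d,230,180,100,70,8,"d_tray.png")
print(onz(s,366,110,0), onz(s,262,175,.04))
E
```

```text
[0.00278689 0.00314146 0.        ] [ 0.47185183 -0.30544355  0.04      ]
```

View pics/s_tool.png

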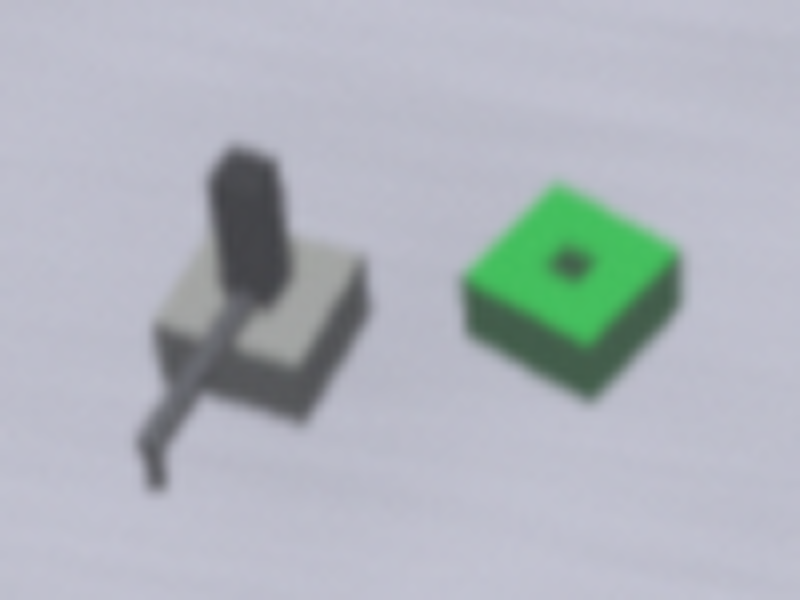

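View pics/s_tray.png

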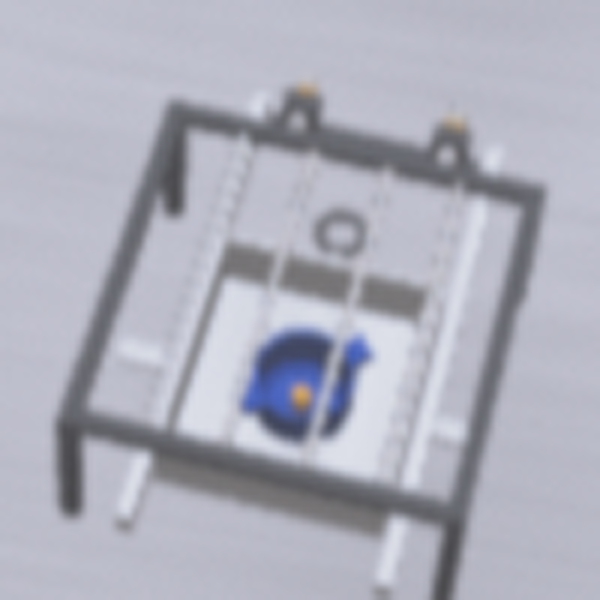

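View pics/d_tool.png

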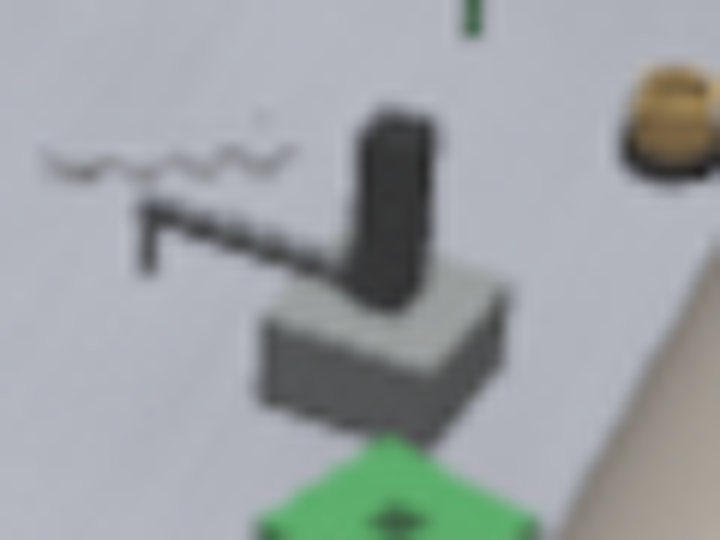

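View pics/d_tray.png

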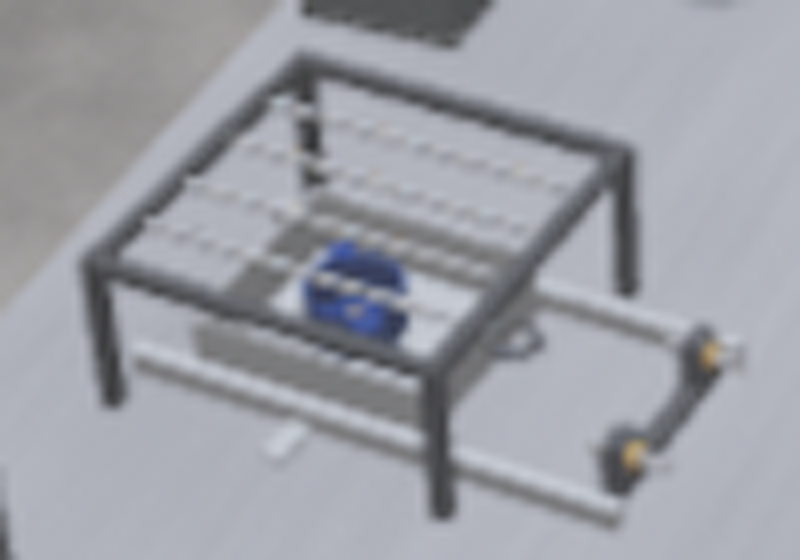

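```bash
cat > m.py <<'E'
from h import *
import pickle
s,d=pickle.load(open("f0.pkl","rb"))
def cs(off,sc): return lambda u,v:((u+.5)/sc-.5+off[0],(v+.5)/sc-.5+off[1])
ST=cs((230,140),8); SR=cs((295,200),6); DT=cs((335,160),12); DR=cs((230,180),8)
E
python3 - <<'E'
from m import *
np.set_printoptions(precision=4,suppress=True)
for nm,f,c,pts in [("s",s,ST,[(155,322),(297,365),(365,255)]),("d",d,DT,[(262,320),(435,370),(507,290)])]:
    P=[onz(f,*c(*p),.04)[:2] for p in pts]; print(nm,P,"centre",(P[0]+P[2])/2,"sides",np.linalg.norm(P[0]-P[1]),np.linalg.norm(P[2]-P[1]), "ang", [np.degrees(np.arctan2(*(P[1]-P[0])[::-1])),np.degrees(np.arctan2(*(P[1]-P[2])[::-1]))])
print("handle top s", onz(s,*ST(245,160),.115), "d",onz(d,*DT(400,115),.115))
print("prong tip",tri(s,ST(156,488),d,DT(148,270)),"prong top",tri(s,ST(150,440),d,DT(150,205)))
for nm,f,c,pts in [("s",s,SR,[(178,105),(543,190),(455,515),(68,420)]),("d",d,DR,[(628,150),(435,365),(90,258),(300,58)])]:
    P=[onz(f,*c(*p),.093)[:2] for p in pts]; print("grid",nm,P,[np.linalg.norm(P[i]-P[i-1]) for i in range(4)], "ctr",sum(P)/4)
    print(np.degrees(np.arctan2(*((P[3]-P[0]+P[2]-P[1])[::-1]))))
print("ring",onz(s,*SR(341,233),.034),onz(d,*DR(517,340),.034),tri(s,SR(341,233),d,DR(517,340)))
print("posts s",onz(s,*SR(303,95),.034),onz(s,*SR(453,128),.034))
print("posts d",onz(d,*DR(700,335),.034),onz(d,*DR(625,440),.034))
print("tray",[onz(s,*SR(*p),.04) for p in [(232,245),(428,288)]])
E
```

```text
s [array([ 0.5026, -0.3437]), array([ 0.5142, -0.2767]), array([ 0.4462, -0.2645])] centre [ 0.4744 -0.3041] sides 0.06798770426484231 0.06912087537331402 ang [np.float64(80.19286228705465), np.float64(-10.23870723113224)]
d [array([ 0.5119, -0.2789]), array([ 0.4438, -0.2705]), array([ 0.4332, -0.3298])] centre [ 0.4725 -0.3044] sides 0.06858585913967813 0.060289725430550195 ang [np.float64(172.92964757736212), np.float64(79.83025536364178)]
handle top s [ 0.4692 -0.3052  0.115 ] d [ 0.4748 -0.3161  0.115 ]
prong tip (array([ 0.5723, -0.326 ,  0.0167]), np.float64(0.003730127776738378)) prong top (array([ 0.5717, -0.3248,  0.0475]), np.float64(0.002550059746417056))
grid s [array([ 0.6488, -0.0494]), array([0.6651, 0.1428]), array([0.8575, 0.1223]), array([ 0.8433, -0.0653])] [np.float64(0.1951671976933981), np.float64(0.19282138182489755), np.float64(0.19352139721131556), np.float64(0.1881270599627385)] ctr [0.7537 0.0376]
-5.37000116504611
grid d [array([ 0.6463, -0.0526]), array([0.6643, 0.1353]), array([0.8552, 0.1219]), array([ 0.839 , -0.0671])] [np.float64(0.19316614286760192), np.float64(0.18884078753881683), np.float64(0.19141094322121513), np.float64(0.18968248613715624)] ctr [0.7512 0.0344]
-4.152123823420495
ring [0.6711 0.0433 0.034 ] [0.6686 0.0402 0.034 ] (array([0.6693, 0.042 , 0.0337]), np.float64(0.0035961277630919344))
posts s [0.585  0.0089 0.034 ] [0.591  0.0925 0.034 ]
posts d [0.5854 0.0041 0.034 ] [0.5894 0.0904 0.034 ]
tray [array([ 0.6939, -0.0113,  0.04  ]), array([0.7002, 0.093 , 0.04  ])]
```

```bash
cat >> h.py <<'E'
np.set_printoptions(precision=4,suppress=True)
def Rt(yaw):  # tool z (jaw axis) at yaw deg; y down
    a=np.radians(yaw); z=np.array([np.cos(a),np.sin(a),0]); y=np.array([0,0,-1.]); return np.c_[np.cross(y,z),y,z]
def plan(*wps):
    o=r.get_obs(); p=np.array(o["tcp_pos"]); Rc=R.from_rotvec(o["orientation"]).as_matrix()
    z=Rc[:,2]
    print("t",round(o["clock"],2),"tcp",p,"yaw",np.degrees(np.arctan2(z[1],z[0])).round(2),"tilt",np.degrees(np.arccos(-Rc[2,1])).round(2),"F",np.array(o["contact_force"]).round(2),"M",np.array(o["moment"]).round(2),"grip",round(o["grip_width"]*1000,1))
    for w in wps:
        d=Rc.T@(np.array(w[:3])-p)*1000
        if len(w)>3: rv=np.degrees(R.from_matrix(Rc.T@Rt(w[3])).as_rotvec())
        else: rv=np.zeros(3)
        print(w,"->",d.round(1),rv.round(2))
E
python3 - <<'E'
from h import *
for y in (-11,169): plan([.5,.35,.23,y],[.474,-.304,.23,y])
E
```

```text
t 0.25 tcp [0.2018 0.6438 0.2308] yaw 72.59 tilt 0.05 F [ 0.42 -0.54  0.83] M [ 0.03 -0.03  0.03] grip 85.4
[0.5, 0.35, 0.23, -11] -> [ 372.4    1.  -191.2] [ 0.04 83.59  0.04]
[0.474, -0.304, 0.23, -11] -> [ 543.2    1.6 -823. ] [ 0.04 83.59  0.04]
t 0.25 tcp [0.2018 0.6438 0.2308] yaw 72.59 tilt 0.05 F [ 0.42 -0.54  0.83] M [ 0.03 -0.03  0.03] grip 85.4
[0.5, 0.35, 0.23, 169] -> [ 372.4    1.  -191.2] [  0.04 -96.41  -0.04]
[0.474, -0.304, 0.23, 169] -> [ 543.2    1.6 -823. ] [  0.04 -96.41  -0.04]
```

{"api": "drive_tool", "payload": {
  "series": [
    [41,0,-21,0,4.5,0,85],
    [82,0,-42,0,9,0,85],
    [124,0,-64,0,14,0,85],
    [165,0,-85,0,18,0,85],
    [206,0,-106,0,22,0,85]
  ]
}}

```text
clock: 0.75
tcp_pos: [0.3678, 0.4796, 0.231]
orientation: [-1.503, 0.54, -0.541]
contact_force: [0.6, -0.1, -0.3]
grip_width: 0.0852
```

Run:
```python
from h import *
plan([.52,.32,.22,35],[.474,-.304,.23,-11])
```

```text
t 0.75 tcp [0.3678 0.4796 0.231 ] yaw 50.43 tilt 0.04 F [ 0.59 -0.07 -0.29] M [-0.   -0.03 -0.01] grip 85.2
[0.52, 0.32, 0.22, 35] -> [218.9  11.1 -26.1] [ 0.03 15.43  0.02]
[0.474, -0.304, 0.23, -11] -> [ 581.     1.5 -536.4] [ 0.02 61.43  0.03]
```

{"api": "drive_tool", "payload": {
  "series": [
    [44,0,-8,0,4,0,85],
    [88,0,-20,0,8,0,85],
    [130,0,-40,0,12,0,85],
    [170,0,-66,0,16,0,85],
    [208,0,-97,0,20,0,85]
  ]
}}

```text
clock: 1.25
tcp_pos: [0.4673, 0.2706, 0.2312]
orientation: [-1.414, 0.812, -0.813]
contact_force: [0.7, -0.0, 0.2]
grip_width: 0.0854
```

Run:
```python
from h import *
plan([.52,.1,.22,15],[.474,-.304,.23,-11])
```

```text
t 1.25 tcp [0.4673 0.2706 0.2312] yaw 30.25 tilt 0.04 F [ 0.72 -0.01  0.23] M [ 0.02 -0.06 -0.02] grip 85.4
[0.52, 0.1, 0.22, 15] -> [173.9  11.3 -40.4] [-0.02 15.25  0.03]
[0.474, -0.304, 0.23, -11] -> [ 499.7    1.5 -283.6] [-0.03 41.25  0.03]
```

{"api": "drive_tool", "payload": {
  "series": [
    [46,0,-16,0,4,0,85],
    [92,0,-32,0,8,0,85],
    [138,0,-50,0,12,0,85],
    [182,0,-70,0,16,0,85],
    [226,0,-93,0,20,0,85]
  ]
}}

```text
clock: 1.75
tcp_pos: [0.5009, 0.0267, 0.2316]
orientation: [-1.287, 1.077, -1.079]
contact_force: [0.7, 0.5, -0.5]
grip_width: 0.0848
```

Run:
```python
from h import *
plan([.474,-.304,.23,-11])
```

```text
t 1.75 tcp [0.5009 0.0267 0.2316] yaw 10.11 tilt 0.08 F [ 0.68  0.46 -0.47] M [-0.05 -0.03  0.07] grip 84.8
[0.474, -0.304, 0.23, -11] -> [320.8   1.6 -84.5] [-0.08 21.11  0.  ]
```

{"api": "drive_tool", "payload": {
  "series": [
    [47,0,-12,0,4,0,85],
    [94,0,-24,0,8,0,85],
    [141,0,-36,0,12,0,85],
    [188,0,-49,0,16,0,85],
    [235,0,-62,0,21,0,85]
  ]
}}

```text
clock: 2.25
tcp_pos: [0.4807, -0.2173, 0.2319]
orientation: [-1.11, 1.348, -1.351]
contact_force: [0.6, 0.2, 0.8]
grip_width: 0.0851
```

{"api": "drive_tool", "payload": {
  "series": [
    [45,0,-10,0,0,0,85],
    [85,0,-21,0,0,0,85],
    [85,0,-21,0,0,0,85]
  ]
}}

```text
clock: 2.55
tcp_pos: [0.4399, -0.3028, 0.2323]
orientation: [-1.106, 1.354, -1.36]
contact_force: [0.1, -0.1, 0.5]
grip_width: 0.085
```

Run:
```python
from h import *
plan([.474,-.304,.23,-11])
f=cam("wrist"); cv2.imwrite("pics/w1.png",f["frame"])
import pickle; pickle.dump(f,open("w1.pkl","wb"))
print(proj(f,[[.474,-.304,.115],[.474,-.304,.04]]))
```

```text
t 2.55 tcp [ 0.4399 -0.3028  0.2323] yaw -11.63 tilt 0.18 F [ 0.06 -0.09  0.47] M [-0.01  0.01 -0.01] grip 85.0
[0.474, -0.304, 0.23, -11] -> [-5.7  2.4 33.6] [-0.13 -0.63  0.12]
[[357.1124 188.2184]
 [349.1684 171.6146]]
```

View pics/w1.png

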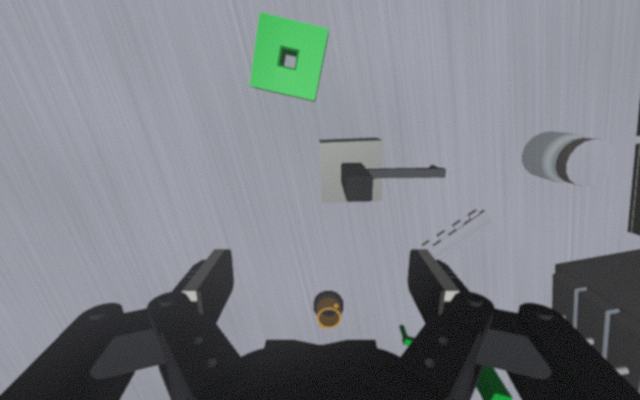

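Run:
```python
from h import *
import pickle
f=pickle.load(open("w1.pkl","rb")); crop(f,310,125,145,90,5,"w1c.png")
```

```text
(no output)
```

View pics/w1c.png

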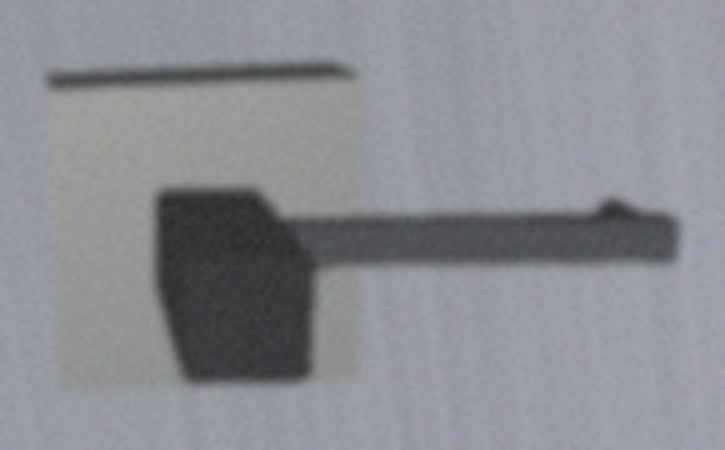

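Run:
```python
from h import *
import pickle
f=pickle.load(open("w1.pkl","rb"))
c=lambda u,v:((u+.5)/5-.5+310,(v+.5)/5-.5+125)
print("top",onz(f,*c(247,318),.115))
P=[onz(f,*c(*p),.04) for p in [(48,85),(358,77),(358,383),(60,390)]]; print(P,sum(P)/4)
a=onz(f,*c(335,242),.05);b=onz(f,*c(678,238),.05);print("shank",a,b,np.degrees(np.arctan2(*(b-a)[1::-1])))
print("camera",ray(f,320,200)[0])
```

```text
top [ 0.4757 -0.3043  0.115 ]
[array([ 0.4475, -0.2641,  0.04  ]), array([ 0.5149, -0.2762,  0.04  ]), array([ 0.5046, -0.3463,  0.04  ]), array([ 0.4358, -0.3338,  0.04  ])] [ 0.4757 -0.3051  0.04  ]
shank [ 0.5029 -0.3095  0.05  ] [ 0.5773 -0.324   0.05  ] -11.028189536595848
camera [ 0.4547 -0.2309  0.3749]
```

Run:
```python
from h import *
plan([.4755,-.3045,.14,-11])
```

```text
t 2.6 tcp [ 0.4419 -0.2996  0.232 ] yaw -11.42 tilt 0.14 F [-0.07  1.2   0.71] M [ 0.04 -0.05 -0.03] grip 85.4
[0.4755, -0.3045, 0.14, -11] -> [-1.9 92.1 33.7] [-0.13 -0.42  0.01]
```

{"api": "drive_tool", "payload": {
  "series": [
    [-2,20,34,0,-0.4,0,85],
    [-2,60,34,0,-0.4,0,85],
    [-2,92,34,0,-0.4,0,85],
    [-2,92,34,0,-0.4,0,85],
    [-2,92,34,0,-0.4,0,85]
  ]
}}

```text
clock: 3.1
tcp_pos: [0.4763, -0.3036, 0.1404]
orientation: [-1.112, 1.347, -1.349]
contact_force: [0.6, 0.4, 0.6]
grip_width: 0.0846
```

Run:
```python
from h import *
plan([.4755,-.3045,.064,-11])
```

```text
t 3.1 tcp [ 0.4763 -0.3036  0.1404] yaw -10.95 tilt 0.09 F [0.61 0.37 0.58] M [ 0.03 -0.04  0.02] grip 84.6
[0.4755, -0.3045, 0.064, -11] -> [ 1.1 76.4 -0.7] [-0.09  0.05 -0.01]
```

{"api": "drive_tool", "payload": {
  "series": [
    [1,25,-0.7,-0.1,0,0,85],
    [1,50,-0.7,-0.1,0,0,85],
    [1,70,-0.7,-0.1,0,0,85],
    [1,76,-0.7,-0.1,0,0,85],
    [1,76,-0.7,-0.1,0,0,60]
  ]
}}

```text
clock: 3.6
tcp_pos: [0.4763, -0.3045, 0.0654]
orientation: [-1.112, 1.347, -1.349]
contact_force: [0.2, -0.6, 0.3]
grip_width: 0.0733
```

{"api": "drive_tool", "payload": {
  "series": [
    [0,0,0,0,0,0,35],
    [0,0,0,0,0,0,28],
    [0,0,0,0,0,0,28]
  ],
  "squeeze": 60
}}

```text
clock: 3.9
tcp_pos: [0.477, -0.3048, 0.0665]
orientation: [-1.111, 1.346, -1.35]
contact_force: [-0.0, 0.3, -0.6]
grip_width: 0.0289
```

Run:
```python
from h import *
plan([.4755,-.3045,.064,-11])
for n in ("wrist","scene"):
  f=cam(n); cv2.imwrite(f"pics/{n}2.png",f["frame"])
  if n=="scene": crop(f,230,110,100,100,6,"s2c.png")
```

```text
t 3.9 tcp [ 0.477  -0.3048  0.0665] yaw -10.91 tilt 0.16 F [-0.03  0.25 -0.65] M [0.05 0.01 0.01] grip 28.9
[0.4755, -0.3045, 0.064, -11] -> [ 0.   2.5 -1.6] [-0.16  0.09  0.01]
```

View pics/wrist2.png

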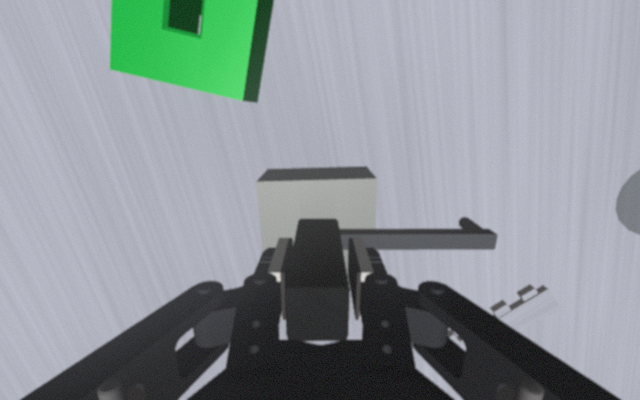

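View pics/s2c.png

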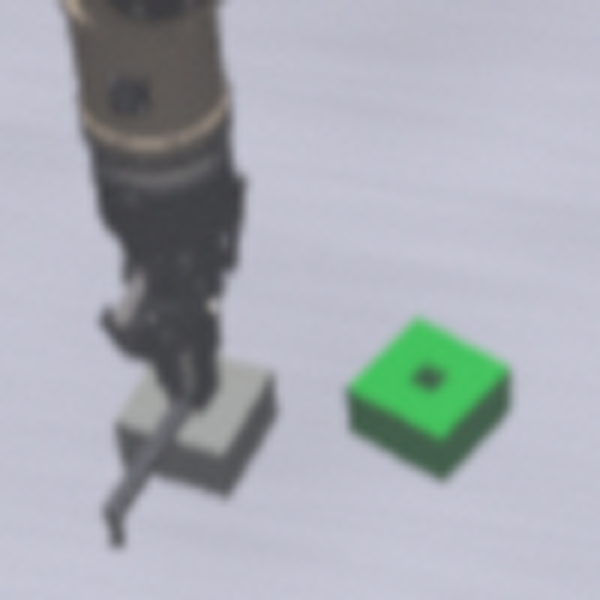

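{"api": "drive_tool", "payload": {
  "series": [
    [0,2,-1,0,0,0,24],
    [0,2,-1,0,0,0,15],
    [0,2,-1,0,0,0,10],
    [0,2,-1,0,0,0,10],
    [0,2,-1,0,0,0,10]
  ],
  "squeeze": 100
}}

```text
clock: 4.5
tcp_pos: [0.4761, -0.3046, 0.0646]
orientation: [-1.111, 1.346, -1.35]
contact_force: [-0.2, 1.6, 5.8]
grip_width: 0.0229
```

Run:
```python
from h import *
plan()
```

```text
t 4.5 tcp [ 0.4761 -0.3046  0.0646] yaw -10.92 tilt 0.17 F [-0.16  1.62  5.79] M [ 0.24  0.11 -0.  ] grip 22.9
```

{"api": "drive_tool", "payload": {
  "series": [
    [0,-6,0,0,0,0,10],
    [0,-18,0,0,0,0,10],
    [0,-35,0,0,0,0,10],
    [0,-60,0,0,0,0,10],
    [0,-95,0,0,0,0,10]
  ]
}}

```text
clock: 5.0
tcp_pos: [0.4746, -0.3039, 0.1599]
orientation: [-1.112, 1.349, -1.348]
contact_force: [0.7, -0.2, -2.2]
grip_width: 0.0233
```

Run:
```python
from h import *
plan([.527,.053,.16,-5])
f=cam("scene"); crop(f,230,110,100,100,6,"s3.png"); 
f=cam("side"); crop(f,325,130,80,60,10,"d3.png"); 
import pickle; f=cam("wrist"); cv2.imwrite("pics/w3.png",f["frame"]);pickle.dump(f,open("w3.pkl","wb"))
```

```text
t 5.0 tcp [ 0.4746 -0.3039  0.1599] yaw -10.93 tilt 0.03 F [ 0.67 -0.19 -2.24] M [-0.03 -0.03 -0.  ] grip 23.3
[0.527, 0.053, 0.16, -5] -> [-360.4    0.1  -16.3] [ 0.01 -5.93 -0.03]
```

View pics/s3.png

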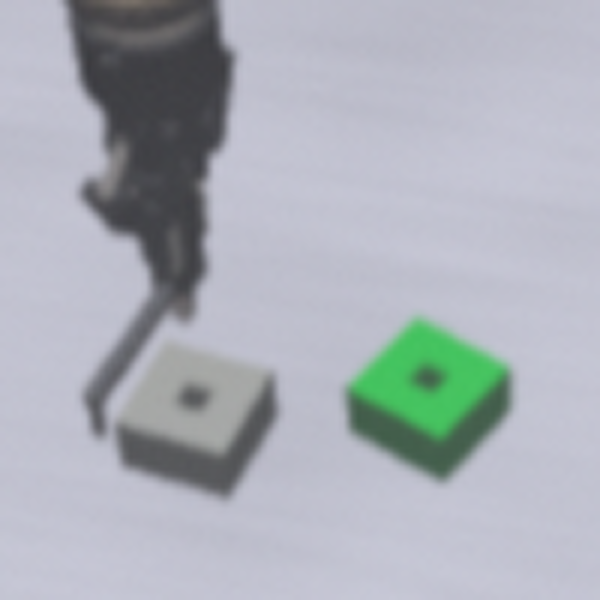

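View pics/w3.png

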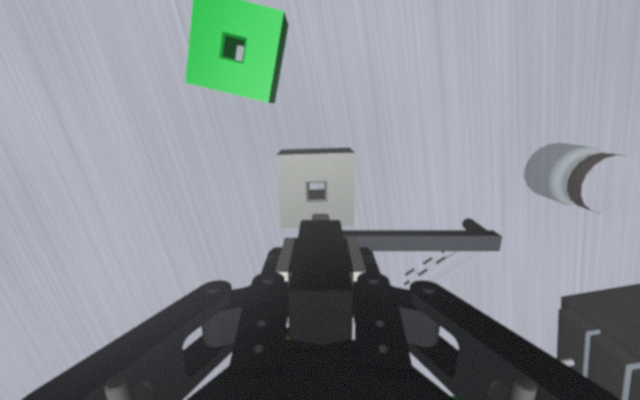

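Run:
```python
from h import *
import pickle
f=pickle.load(open("w3.pkl","rb"))
g=f["frame"]; print(onz(f,317,190,.04))
c=lambda u,v:((u+.5)/6-.5+230,(v+.5)/6-.5+110)
s=pickle.load(open("f0.pkl","rb"))[0]; print(onz(s,*c(194,397),.04))
```

```text
[ 0.4769 -0.3041  0.04  ]
[ 0.4753 -0.3048  0.04  ]
```

{"api": "drive_tool", "payload": {
  "series": [
    [-40,0,-2,0,-1,0,10],
    [-85,0,-4,0,-2,0,10],
    [-130,0,-6,0,-3,0,10],
    [-175,0,-8,0,-4,0,10],
    [-215,0,-10,0,-5,0,10]
  ]
}}

```text
clock: 5.65
tcp_pos: [0.5071, -0.0899, 0.1611]
orientation: [-1.156, 1.279, -1.287]
contact_force: [0.2, 0.0, -2.2]
grip_width: 0.0232
```

Run:
```python
from h import *
plan([.527,.053,.16,-5])
```

```text
t 5.65 tcp [ 0.5071 -0.0899  0.1611] yaw -5.83 tilt 0.33 F [ 0.25  0.05 -2.22] M [-0.09 -0.04 -0.01] grip 23.2
[0.527, 0.053, 0.16, -5] -> [-144.2    0.9    5.2] [-0.32 -0.83  0.06]
```

{"api": "drive_tool", "payload": {
  "series": [
    [-40,1,2,-0.3,0,0,10],
    [-85,1,4,-0.3,-0.5,0,10],
    [-125,1,5,-0.3,-0.8,0,10],
    [-144,1,5,-0.3,-0.8,0,10],
    [-144,1,5,-0.3,-0.8,0,10]
  ]
}}

```text
clock: 6.15
tcp_pos: [0.5261, 0.0569, 0.1589]
orientation: [-1.171, 1.27, -1.269]
contact_force: [-0.1, -0.1, -1.3]
grip_width: 0.0233
```

Run:
```python
from h import *
plan([.527,.053,.0916,-5])
import pickle
f=cam("wrist"); cv2.imwrite("pics/w4.png",f["frame"]);pickle.dump(f,open("w4.pkl","wb"))
```

```text
t 6.15 tcp [0.5261 0.0569 0.1589] yaw -4.67 tilt 0.1 F [-0.1  -0.09 -1.28] M [ 0.01  0.01 -0.07] grip 23.3
[0.527, 0.053, 0.0916, -5] -> [ 3.8 67.3  1.4] [0.09 0.33 0.04]
```

View pics/w4.png

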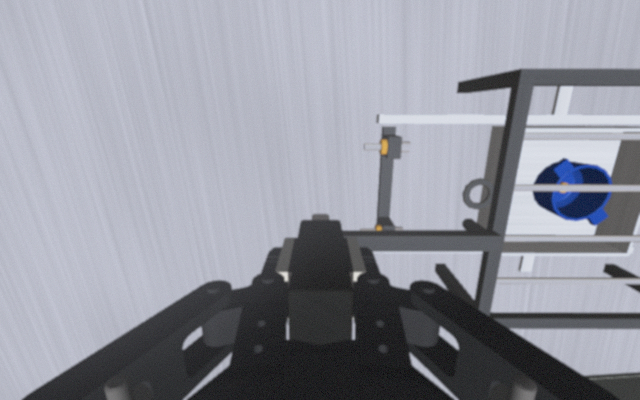

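Run:
```python
from h import *
import pickle
f=pickle.load(open("w4.pkl","rb")); crop(f,350,60,200,150,4,"w4c.png")
```

```text
(no output)
```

View pics/w4c.png

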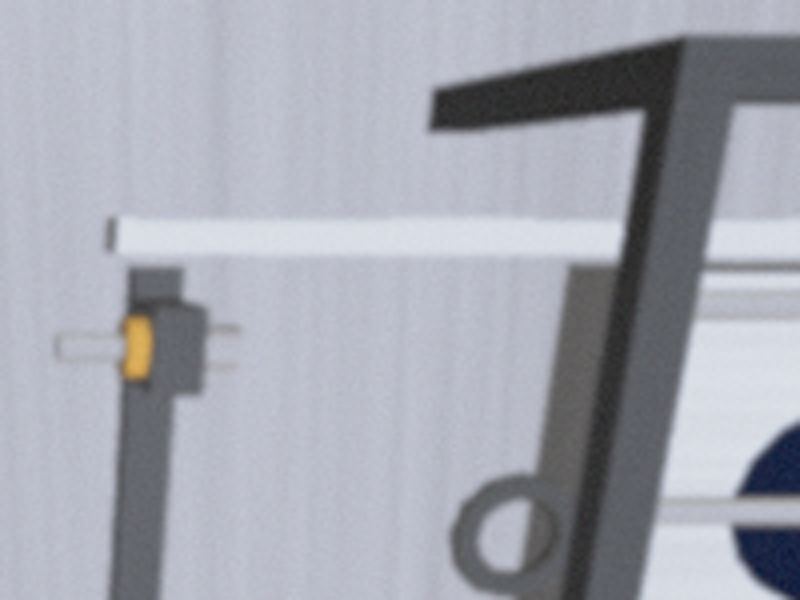

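Run:
```python
from h import *
import pickle
f=pickle.load(open("w4.pkl","rb"))
c=lambda u,v:((u+.5)/4-.5+350,(v+.5)/4-.5+60)
print("ring",onz(f,*c(511,535),.034), "d",np.linalg.norm(onz(f,*c(450,535),.034)-onz(f,*c(572,535),.034)))
a=onz(f,*c(125,255),.014);b=onz(f,*c(615,256),.014);print("rail inner",a,b,np.degrees(np.arctan2(*(b-a)[1::-1])))
a=onz(f,*c(120,218),.014);b=onz(f,*c(625,219),.014);print("rail outer",a,b,np.degrees(np.arctan2(*(b-a)[1::-1])))
print("post face",onz(f,*c(207,345),.034),"screw end",onz(f,*c(240,345),.024),"post rear",onz(f,*c(150,345),.034))
print("tray front top",onz(f,*c(572,265),.04),)
print("grid corner",onz(f,*c(690,38),.093))
```

```text
ring [0.6714 0.0439 0.034 ] d 0.028257539239421002
rail inner [0.5876 0.1132 0.014 ] [0.7014 0.1036 0.014 ] -4.837498210197699
rail outer [0.5867 0.1216 0.014 ] [0.7029 0.1118 0.014 ] -4.836137201822608
post face [0.6014 0.0935 0.034 ] screw end [0.6115 0.0915 0.024 ] post rear [0.5888 0.0945 0.034 ]
tray front top [0.6772 0.1048 0.04  ]
grid corner [0.6639 0.1442 0.093 ]
```

Run:
```python
from h import *
import pickle
f=pickle.load(open("w4.pkl","rb"))
o=r.get_obs(); p=np.array(o["tcp_pos"]); z=R.from_rotvec(o["orientation"]).as_matrix()[:,2]
for dz in (0,.024,.034): print(proj(f,p+z*.1+[0,0,-.0246-.024+dz]))
print(proj(f,p+z*.104+[0,0,-.0246+.01]))
crop(f,440,200,80,60,10,"w4p.png")
```

```text
[[465.9867 225.8441]]
[[484.37   240.5007]]
[[493.4798 247.7638]]
[[500.4257 247.7784]]
```

View pics/w4p.png

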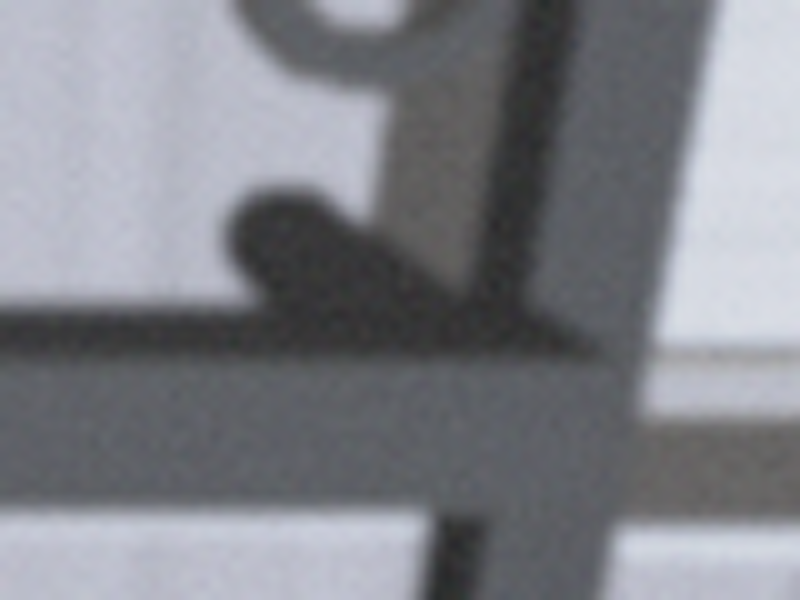

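{"api": "drive_tool", "payload": {
  "series": [
    [3,25,1,0,0.2,0,10],
    [3,50,1,0,0.2,0,10],
    [3,66,1,0,0.2,0,10],
    [3,67,1,0,0.2,0,10],
    [3,67,1,0,0.2,0,10]
  ]
}}

```text
clock: 6.7
tcp_pos: [0.5262, 0.0495, 0.092]
orientation: [-1.169, 1.276, -1.276]
contact_force: [-0.4, -0.1, -2.1]
grip_width: 0.0232
```

Run:
```python
from h import *
plan([.5704,.0507,.0916,-4.9])
import pickle
f=cam("side"); crop(f,230,160,140,100,5,"d5.png")
```

```text
t 6.7 tcp [0.5262 0.0495 0.092 ] yaw -5.17 tilt 0.2 F [-0.44 -0.15 -2.07] M [-0.04  0.02  0.02] grip 23.2
[0.5704, 0.0507, 0.0916, -4.9] -> [-5.1  0.3 43.9] [ 0.13 -0.27  0.16]
```

View pics/d5.png

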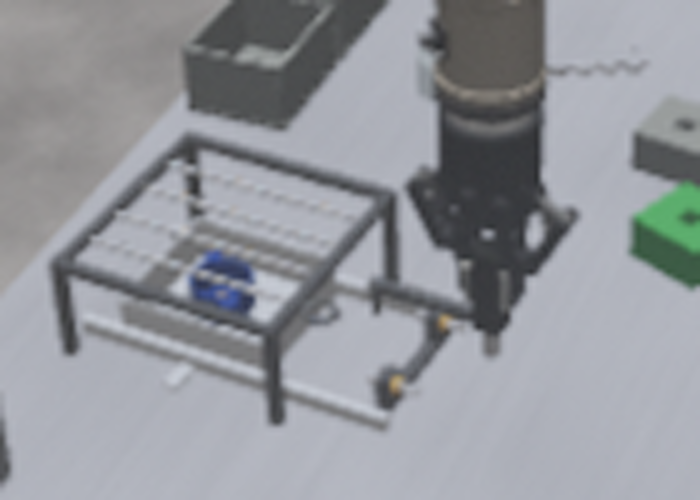

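{"api": "drive_tool", "payload": {
  "series": [
    [-3,0,12,0.1,-0.2,0,10],
    [-5,0,26,0.1,-0.2,0,10],
    [-5,0,38,0.1,-0.2,0,10],
    [-5,0,44,0.1,-0.2,0,10],
    [-5,0,44,0.1,-0.2,0,10]
  ]
}}

```text
clock: 7.25
tcp_pos: [0.5723, 0.0507, 0.0928]
orientation: [-1.167, 1.27, -1.275]
contact_force: [-0.7, -0.4, -2.5]
grip_width: 0.0227
```

Run:
```python
from h import *
plan([.5704,.0507,.0686,-4.9])
import pickle
o=r.get_obs(); p=np.array(o["tcp_pos"]); z=R.from_rotvec(o["orientation"]).as_matrix()[:,2]
print("prong pred",p+z*.1+[0,0,-.0486])
f=cam("wrist"); crop(f,350,130,200,130,4,"w6.png");pickle.dump(f,open("w6.pkl","wb"))
f=cam("side"); crop(f,260,190,80,60,10,"d6.png")
f=cam("scene"); crop(f,310,205,80,60,10,"s6.png")
```

```text
t 7.25 tcp [0.5723 0.0507 0.0928] yaw -4.96 tilt 0.18 F [-0.74 -0.38 -2.46] M [-0.04  0.02 -0.  ] grip 22.7
[0.5704, 0.0507, 0.0686, -4.9] -> [ 0.1 24.2 -2. ] [-0.12 -0.06  0.13]
prong pred [0.672  0.042  0.0444]
```

View pics/w6.png

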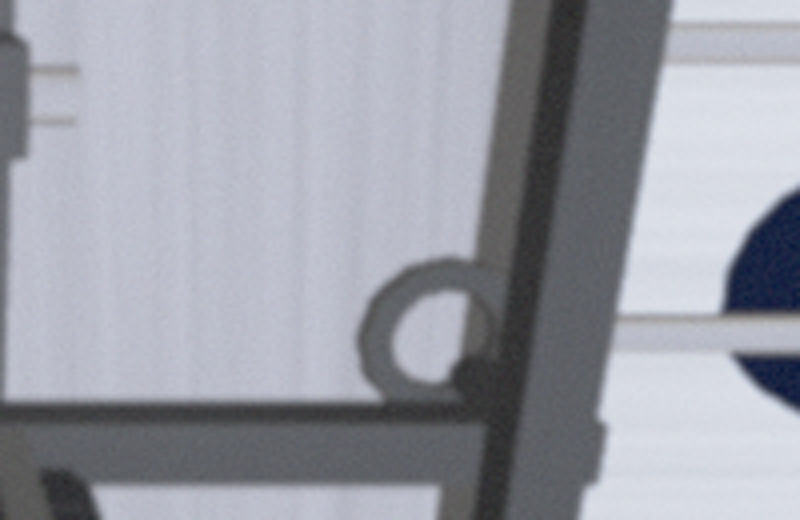

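View pics/d6.png

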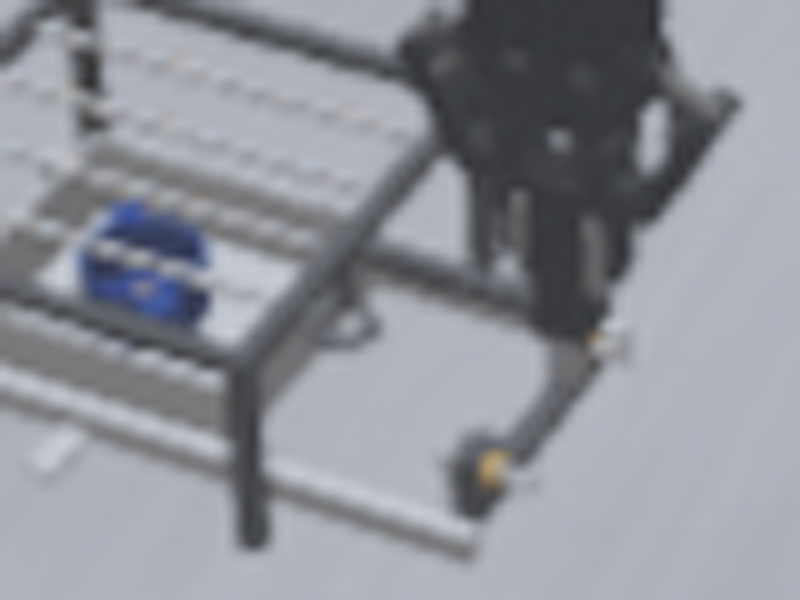

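View pics/s6.png

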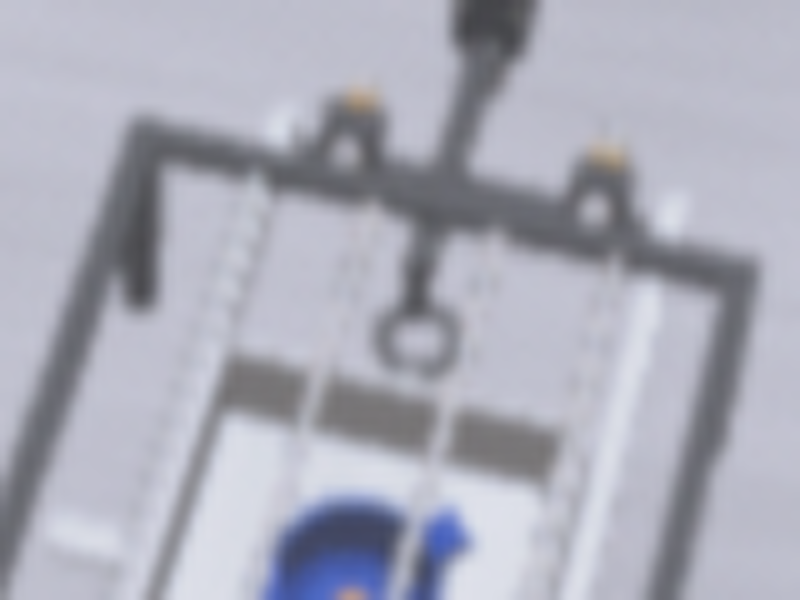

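Run:
```python
from h import *
import pickle
f=pickle.load(open("w6.pkl","rb"))
c=lambda u,v:((u+.5)/4-.5+350,(v+.5)/4-.5+130)
ra=onz(f,*c(435,336),.034); print("ring",ra, "inner left",onz(f,*c(390,337),.034),"outer left",onz(f,*c(358,337),.034))
print("prong",onz(f,*c(474,375),.0444))
s=pickle.load(open("f0.pkl","rb"))[0]
c=lambda u,v:((u+.5)/10-.5+310,(v+.5)/10-.5+205)
print("scene ring",onz(s,*c(417,342),.034),"prong tip low end",onz(s,*c(416,312),.0444))
```

```text
ring [0.6713 0.0441 0.034 ] inner left [0.6633 0.0446 0.034 ] outer left [0.6576 0.0451 0.034 ]
prong [0.6735 0.0405 0.0444]
scene ring [0.6725 0.0429 0.034 ] prong tip low end [0.6683 0.0414 0.0444]
```

Run:
```python
from h import *
import pickle
s,d=pickle.load(open("f0.pkl","rb"))
for nm,f,off in (("s",s,(310,205)),("d",d,(260,190))):
  for p in ([.672,.042,.0444],[.676,.0415,.0444],[.6713,.043,.034],[.672,.042,.0684]):
    print(nm,p,(proj(f,p)[0]-off+.5)*10-.5)
f=r.grab_frame("side"); crop(f,280,205,30,25,24,"d6b.png")
f=r.grab_frame("scene"); crop(f,340,220,25,25,24,"s6b.png")
```

```text
s [0.672, 0.042, 0.0444] [416.1752 321.7413]
s [0.676, 0.0415, 0.0444] [412.6569 331.8089]
s [0.6713, 0.043, 0.034] [417.7402 339.063 ]
s [0.672, 0.042, 0.0684] [420.6292 278.0002]
d [0.672, 0.042, 0.0444] [335.3483 305.4458]
d [0.676, 0.0415, 0.0444] [326.6495 302.4198]
d [0.6713, 0.043, 0.034] [337.1276 327.7657]
d [0.672, 0.042, 0.0684] [332.5107 257.7264]
```

View pics/d6b.png

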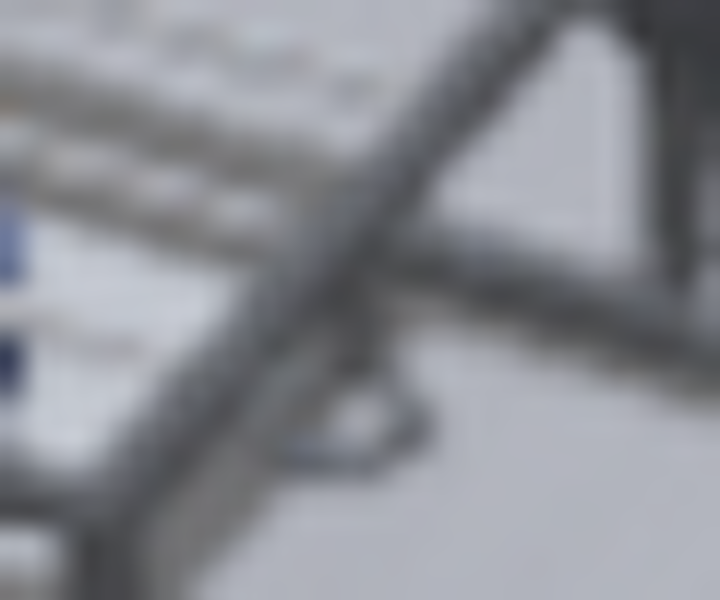

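View pics/s6b.png

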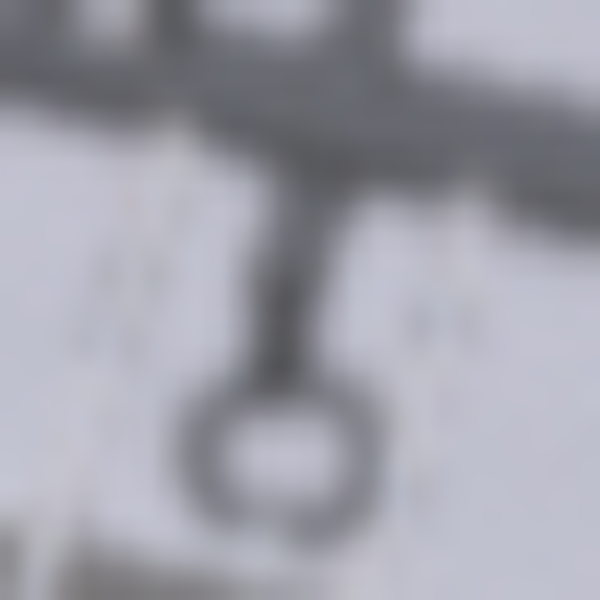

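{"api": "drive_tool", "payload": {
  "series": [
    [-1.5,2,-1,0,0,0,10],
    [-1.5,4,-1,0,0,0,10],
    [-1.5,5,-1,0,0,0,10],
    [-1.5,5,-1,0,0,0,10]
  ]
}}

```text
clock: 7.9
tcp_pos: [0.5694, 0.0525, 0.0872]
orientation: [-1.169, 1.272, -1.274]
contact_force: [0.6, 0.4, -2.3]
grip_width: 0.0229
```

```bash
cat > st.py <<'E'
from h import *
plan(*[eval(a) for a in sys.argv[1:]])
o=r.get_obs(); p=np.array(o["tcp_pos"]); z=R.from_rotvec(o["orientation"]).as_matrix()[:,2]
print("prong pred",p+z*.1+[0,0,-.0486])
E
python3 st.py
```

```text
t 7.9 tcp [0.5694 0.0525 0.0872] yaw -4.94 tilt 0.13 F [ 0.56  0.41 -2.32] M [ 0.04 -0.01 -0.04] grip 22.9
prong pred [0.669  0.0439 0.0386]
```

{"api": "drive_tool", "payload": {
  "series": [
    [0.5,1.5,1.5,0,0,0,10],
    [0.5,3,1.5,0,0,0,10],
    [0.5,4,1.5,0,0,0,10]
  ]
}}

```text
clock: 8.2
tcp_pos: [0.5708, 0.0518, 0.083]
orientation: [-1.169, 1.272, -1.274]
contact_force: [-0.9, 0.4, -2.0]
grip_width: 0.0228
```

```bash
python3 st.py
```

```text
t 8.2 tcp [0.5708 0.0518 0.083 ] yaw -4.95 tilt 0.13 F [-0.93  0.41 -1.97] M [-0.    0.01 -0.01] grip 22.8
prong pred [0.6705 0.0432 0.0344]
```

{"api": "drive_tool", "payload": {
  "series": [
    [0,2,0,0,0,0,10],
    [0,4,0,0,0,0,10],
    [0,5,0,0,0,0,10]
  ]
}}

```text
clock: 8.5
tcp_pos: [0.5707, 0.0518, 0.0777]
orientation: [-1.169, 1.272, -1.274]
contact_force: [-0.4, 0.8, -2.8]
grip_width: 0.0228
```

```bash
python3 st.py
```

```text
t 8.5 tcp [0.5707 0.0518 0.0777] yaw -4.94 tilt 0.14 F [-0.37  0.84 -2.85] M [-0.02  0.04 -0.01] grip 22.8
prong pred [0.6704 0.0432 0.0291]
```

{"api": "drive_tool", "payload": {
  "series": [
    [0,3,0,0,0,0,10],
    [0,6,0,0,0,0,10],
    [0,9,0,0,0,0,10],
    [0,9,0,0,0,0,10]
  ]
}}

```text
clock: 8.9
tcp_pos: [0.5703, 0.0517, 0.0682]
orientation: [-1.17, 1.273, -1.274]
contact_force: [-0.2, 0.3, -3.6]
grip_width: 0.0231
```

```bash
python3 st.py
python3 - <<'E'
from h import *
f=cam("wrist"); crop(f,350,130,200,130,4,"w7.png")
f=cam("scene"); crop(f,335,215,35,30,20,"s7.png")
E
```

```text
t 8.9 tcp [0.5703 0.0517 0.0682] yaw -4.95 tilt 0.18 F [-0.19  0.28 -3.64] M [ 0.01  0.03 -0.01] grip 23.1
prong pred [0.6699 0.0431 0.0194]
```

View pics/w7.png

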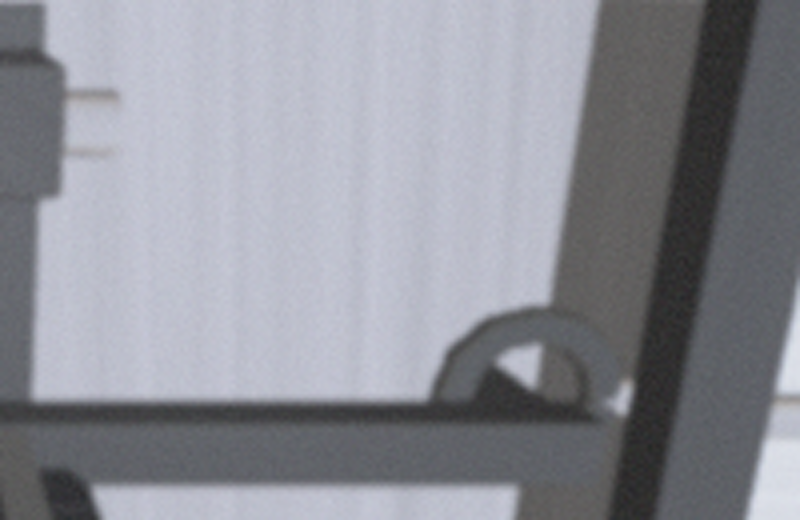

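View pics/s7.png

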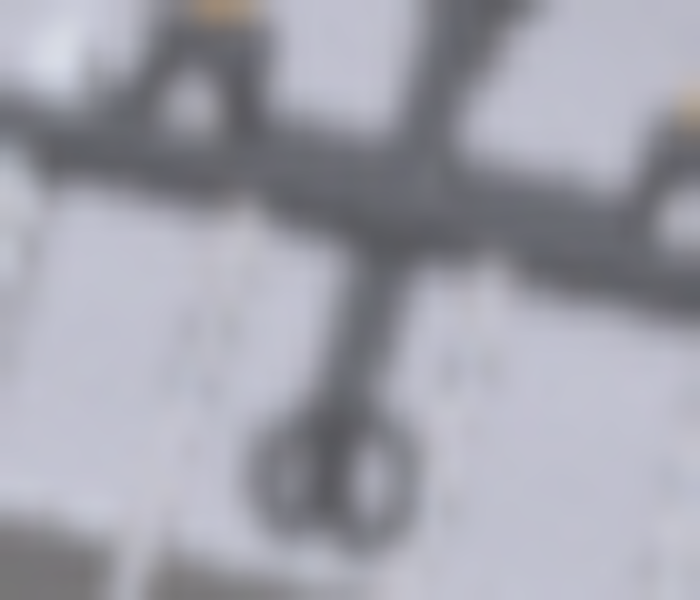

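{"api": "drive_tool", "payload": {
  "series": [
    [0,0,-1,0,0,0,10],
    [0,0,-2,0,0,0,10],
    [0,0,-3.5,0,0,0,10],
    [0,0,-5,0,0,0,10],
    [0,0,-7,0,0,0,10]
  ]
}}

```text
clock: 9.5
tcp_pos: [0.5645, 0.0523, 0.069]
orientation: [-1.168, 1.271, -1.275]
contact_force: [3.4, -1.1, -2.4]
grip_width: 0.023
```

```bash
python3 st.py
```

```text
t 9.5 tcp [0.5645 0.0523 0.069 ] yaw -4.95 tilt 0.15 F [ 3.42 -1.13 -2.44] M [-0.05 -0.71  0.01] grip 23.0
prong pred [0.6641 0.0437 0.0205]
```

{"api": "drive_tool", "payload": {
  "series": [
    [0,0.5,-4,0,0,0,10],
    [0,0.5,-8,0,0,0,10],
    [0,0.5,-13,0,0,0,10],
    [0,0.5,-18,0,0,0,10],
    [0,0.5,-23,0,0,0,10]
  ]
}}

```text
clock: 10.0
tcp_pos: [0.5415, 0.0544, 0.0687]
orientation: [-1.167, 1.27, -1.275]
contact_force: [4.4, -0.2, -0.5]
grip_width: 0.0231
```

```bash
python3 st.py
```

```text
t 10.0 tcp [0.5415 0.0544 0.0687] yaw -4.95 tilt 0.16 F [ 4.37 -0.23 -0.45] M [-0.08 -1.08  0.01] grip 23.1
prong pred [0.6411 0.0458 0.0203]
```

{"api": "drive_tool", "payload": {
  "series": [
    [0,0.5,-5,0,0,0,10],
    [0,0.5,-10,0,0,0,10],
    [0,0.5,-15,0,0,0,10],
    [0,0.5,-20,0,0,0,10],
    [0,0.5,-25,0,0,0,10]
  ]
}}

```text
clock: 10.5
tcp_pos: [0.5165, 0.0566, 0.0683]
orientation: [-1.167, 1.27, -1.275]
contact_force: [4.5, -0.7, -0.4]
grip_width: 0.023
```

{"api": "drive_tool", "payload": {
  "series": [
    [0,0.5,-4,0,0,0,10],
    [0,0.5,-8,0,0,0,10],
    [0,0.5,-11,0,0,0,10],
    [0,0.5,-13,0,0,0,10],
    [0,0.5,-14,0,0,0,10]
  ]
}}

```text
clock: 11.0
tcp_pos: [0.502, 0.0578, 0.0676]
orientation: [-1.168, 1.27, -1.275]
contact_force: [3.5, -0.6, -1.0]
grip_width: 0.0229
```

```bash
python3 st.py
python3 - <<'E'
from h import *
import pickle
f=cam("wrist"); cv2.imwrite("pics/w8.png",f["frame"]);pickle.dump(f,open("w8.pkl","wb"))
f=cam("side"); crop(f,230,160,140,100,5,"d8.png")
E
```

```text
t 11.0 tcp [0.502  0.0578 0.0676] yaw -4.95 tilt 0.16 F [ 3.55 -0.63 -0.96] M [-0.08 -1.04 -0.  ] grip 22.9
prong pred [0.6016 0.0491 0.0192]
```

View pics/w8.png

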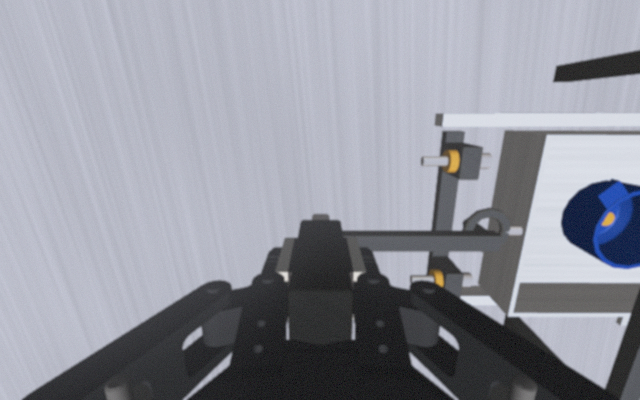

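View pics/d8.png

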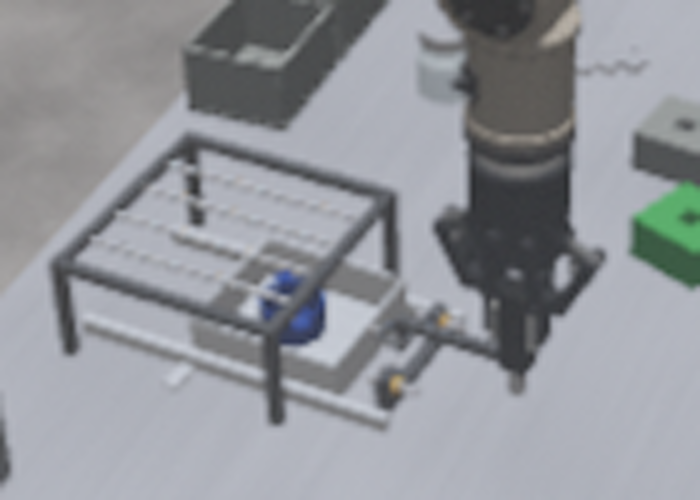

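{"api": "drive_tool", "payload": {
  "series": [
    [0,0,-1.5,0,0,0,10],
    [0,0,-3,0,0,0,10],
    [0,0,-4.5,0,0,0,10],
    [0,0,-6,0,0,0,10],
    [0,0,-7.5,0,0,0,10]
  ]
}}

```text
clock: 11.6
tcp_pos: [0.4944, 0.0584, 0.0676]
orientation: [-1.168, 1.27, -1.275]
contact_force: [3.6, -0.6, -1.8]
grip_width: 0.0232
```

```bash
python3 st.py
python3 - <<'E'
from h import *
import pickle
f=cam("wrist"); crop(f,400,100,150,100,5,"w9.png")
E
```

```text
t 11.6 tcp [0.4944 0.0584 0.0676] yaw -4.95 tilt 0.15 F [ 3.64 -0.57 -1.8 ] M [-0.11 -1.04 -0.02] grip 23.2
prong pred [0.594  0.0498 0.0191]
```

View pics/w9.png

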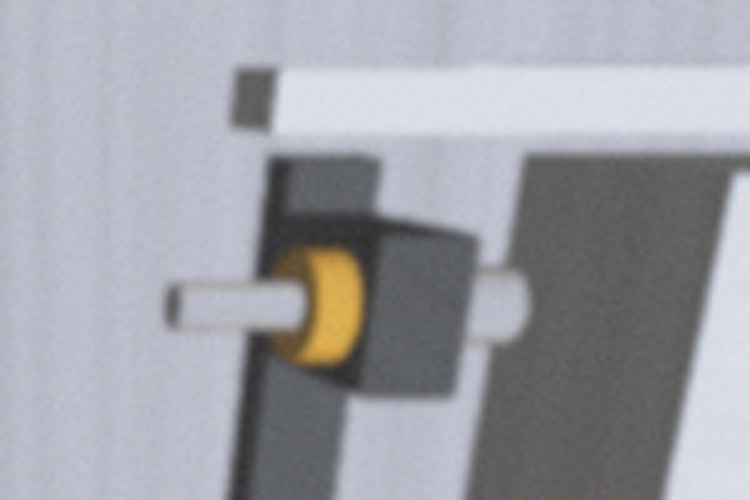

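{"api": "drive_tool", "payload": {
  "series": [
    [0,0,-1.5,0,0,0,10],
    [0,0,-3,0,0,0,10],
    [0,0,-4.5,0,0,0,10],
    [0,0,-5.5,0,0,0,10],
    [0,0,-6.5,0,0,0,10]
  ]
}}

```text
clock: 12.15
tcp_pos: [0.4875, 0.0591, 0.0675]
orientation: [-1.168, 1.271, -1.275]
contact_force: [3.2, -0.1, -1.9]
grip_width: 0.0229
```

```bash
python3 st.py
```

```text
t 12.15 tcp [0.4875 0.0591 0.0675] yaw -4.94 tilt 0.14 F [ 3.23 -0.05 -1.91] M [-0.1  -1.06  0.03] grip 22.9
prong pred [0.5872 0.0504 0.019 ]
```

{"api": "drive_tool", "payload": {
  "series": [
    [0,0,-0.8,0,0,0,10],
    [0,0,-1.6,0,0,0,10],
    [0,0,-2.4,0,0,0,10],
    [0,0,-3.2,0,0,0,10]
  ]
}}

```text
clock: 12.55
tcp_pos: [0.4843, 0.0593, 0.0675]
orientation: [-1.168, 1.271, -1.275]
contact_force: [3.4, -0.3, -1.8]
grip_width: 0.0229
```

```bash
python3 st.py
```

```text
t 12.55 tcp [0.4843 0.0593 0.0675] yaw -4.95 tilt 0.14 F [ 3.38 -0.31 -1.75] M [-0.05 -1.02  0.02] grip 22.9
prong pred [0.5839 0.0507 0.0191]
```

{"api": "drive_tool", "payload": {
  "series": [
    [0,0,-0.6,0,0,0,10],
    [0,0,-1.2,0,0,0,10],
    [0,0,-1.8,0,0,0,10],
    [0,0,-2.4,0,0,0,10]
  ]
}}

```text
clock: 12.95
tcp_pos: [0.4819, 0.0595, 0.0675]
orientation: [-1.168, 1.271, -1.275]
contact_force: [3.5, -0.2, -0.9]
grip_width: 0.0232
```

```bash
python3 st.py
```

```text
t 12.95 tcp [0.4819 0.0595 0.0675] yaw -4.95 tilt 0.14 F [ 3.49 -0.18 -0.88] M [-0.05 -1.04 -0.01] grip 23.2
prong pred [0.5815 0.0509 0.019 ]
```

{"api": "drive_tool", "payload": {
  "series": [
    [0,0,-0.6,0,0,0,10],
    [0,0,-1.2,0,0,0,10],
    [0,0,-1.8,0,0,0,10]
  ]
}}

```text
clock: 13.25
tcp_pos: [0.4811, 0.0594, 0.0676]
orientation: [-1.166, 1.269, -1.276]
contact_force: [7.8, -1.6, -5.3]
grip_width: 0.0228
```

```bash
python3 st.py
python3 - <<'E'
from h import *
f=cam("wrist"); crop(f,400,100,150,100,5,"w10.png")
E
```

```text
t 13.25 tcp [0.4811 0.0594 0.0676] yaw -4.96 tilt 0.24 F [ 7.82 -1.62 -5.28] M [-0.17 -1.7   0.05] grip 22.8
prong pred [0.5808 0.0508 0.0194]
```

View pics/w10.png

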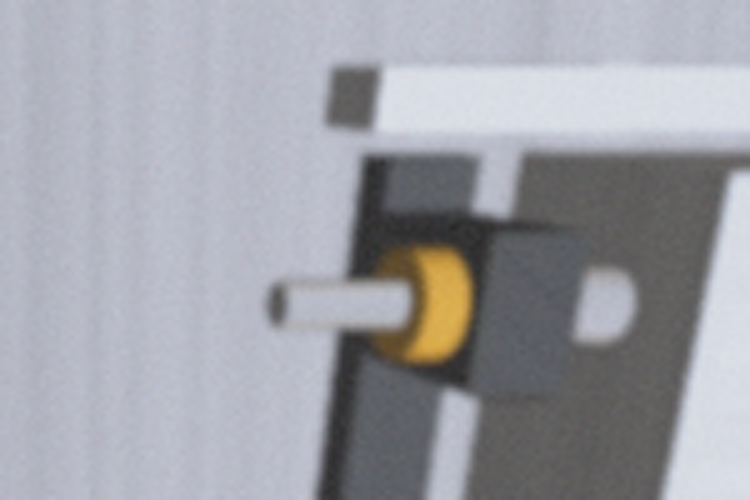

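{"api": "drive_tool", "payload": {
  "series": [
    [0,0,-0.8,0,0,0,10],
    [0,0,-1.2,0,0,0,10],
    [0,0,-1.2,0,0,0,10]
  ]
}}

```text
clock: 13.6
tcp_pos: [0.4811, 0.0596, 0.0678]
orientation: [-1.165, 1.267, -1.277]
contact_force: [7.3, -0.8, -5.4]
grip_width: 0.0228
```

```bash
python3 st.py
```

```text
t 13.6 tcp [0.4811 0.0596 0.0678] yaw -4.96 tilt 0.36 F [ 7.31 -0.84 -5.39] M [-0.11 -1.56 -0.02] grip 22.8
prong pred [0.5807 0.0509 0.0198]
```

{"api": "drive_tool", "payload": {
  "series": [
    [0,0,-1.2,0,0,0,10],
    [0,0,-1.6,0,0,0,10],
    [0,0,-2.0,0,0,0,10],
    [0,0,-2.0,0,0,0,10]
  ]
}}

```text
clock: 14.0
tcp_pos: [0.4809, 0.0597, 0.0681]
orientation: [-1.162, 1.264, -1.279]
contact_force: [9.1, -0.6, -5.9]
grip_width: 0.023
```

```bash
python3 st.py
```

```text
t 14.0 tcp [0.4809 0.0597 0.0681] yaw -4.96 tilt 0.56 F [ 9.11 -0.64 -5.94] M [-0.13 -1.83  0.03] grip 23.0
prong pred [0.5805 0.0511 0.0204]
```

```bash
python3 st.py "[.4809,.0597,.0676,-4.95]"
```

```text
t 14.0 tcp [0.4809 0.0597 0.0681] yaw -4.96 tilt 0.56 F [ 9.11 -0.64 -5.94] M [-0.13 -1.83  0.03] grip 23.0
[0.4809, 0.0597, 0.0676, -4.95] -> [ 0.   0.5 -0. ] [-0.54 -0.01  0.13]
prong pred [0.5805 0.0511 0.0204]
```

{"api": "drive_tool", "payload": {
  "series": [
    [0,0,-1.6,-0.2,0,0,10],
    [0,0,-2.2,-0.3,0,0,10],
    [0,0,-2.8,-0.4,0,0,10],
    [0,0,-2.8,-0.4,0,0,10]
  ]
}}

```text
clock: 14.4
tcp_pos: [0.4809, 0.0599, 0.0685]
orientation: [-1.163, 1.266, -1.278]
contact_force: [11.3, -0.6, -6.9]
grip_width: 0.0229
```

```bash
python3 st.py
```

```text
t 14.4 tcp [0.4809 0.0599 0.0685] yaw -4.98 tilt 0.47 F [11.3  -0.55 -6.86] M [-0.23 -2.35  0.01] grip 22.9
prong pred [0.5805 0.0512 0.0207]
```

{"api": "drive_tool", "payload": {
  "series": [
    [0,0.3,-2.4,-0.3,0,0,10],
    [0,0.3,-3.0,-0.3,0,0,10],
    [0,0.3,-3.5,-0.3,0,0,10],
    [0,0.3,-3.5,-0.3,0,0,10],
    [0,0.3,-3.5,-0.3,0,0,10]
  ]
}}

```text
clock: 14.9
tcp_pos: [0.4808, 0.06, 0.0688]
orientation: [-1.162, 1.265, -1.279]
contact_force: [12.8, -0.8, -7.8]
grip_width: 0.0231
```

```bash
python3 st.py
```

```text
t 14.9 tcp [0.4808 0.06   0.0688] yaw -5.01 tilt 0.55 F [12.83 -0.8  -7.84] M [-0.25 -2.61 -0.06] grip 23.1
prong pred [0.5804 0.0513 0.0212]
```

{"api": "drive_tool", "payload": {
  "series": [
    [0,0.4,-3.3,-0.3,0,0,10],
    [0,0.4,-3.8,-0.3,0,0,10],
    [0,0.4,-3.8,-0.3,0,0,10],
    [0,0.4,-3.8,-0.3,0,0,10],
    [0,0.4,-3.8,-0.3,0,0,10]
  ]
}}

```text
clock: 15.4
tcp_pos: [0.4807, 0.0601, 0.0691]
orientation: [-1.16, 1.264, -1.281]
contact_force: [12.5, -2.0, -8.9]
grip_width: 0.0231
```

```bash
python3 st.py "[.4862,.0595,.0688,-4.95]"
```

```text
t 15.4 tcp [0.4807 0.0601 0.0691] yaw -5.04 tilt 0.66 F [12.49 -2.03 -8.91] M [-0.37 -2.76 -0.07] grip 23.1
[0.4862, 0.0595, 0.0688, -4.95] -> [0.1 0.3 5.5] [-0.65 -0.09  0.11]
prong pred [0.5803 0.0513 0.0216]
```

{"api": "drive_tool", "payload": {
  "series": [
    [0,0,1,-0.3,0,0,10],
    [0,0.3,2.5,-0.6,0,0,10],
    [0,0.3,4.5,-0.6,0,0,10],
    [0,0.3,4.5,-0.6,0,0,10]
  ]
}}

```text
clock: 15.8
tcp_pos: [0.484, 0.0596, 0.0683]
orientation: [-1.169, 1.274, -1.275]
contact_force: [-0.8, -0.3, -1.9]
grip_width: 0.0231
```

```bash
python3 st.py "[.4858,.0597,.093,-4.95]"
python3 - <<'E'
from h import *
f=cam("wrist"); crop(f,400,100,150,150,4,"w11.png")
f=cam("scene"); crop(f,335,205,35,30,20,"s11.png")
E
```

```text
t 15.8 tcp [0.484  0.0596 0.0683] yaw -5.03 tilt 0.17 F [-0.85 -0.3  -1.92] M [-0.02  0.06  0.04] grip 23.1
[0.4858, 0.0597, 0.093, -4.95] -> [ -0.2 -24.7   1.7] [ 0.09 -0.08  0.14]
prong pred [0.5836 0.0509 0.0196]
```

View pics/w11.png

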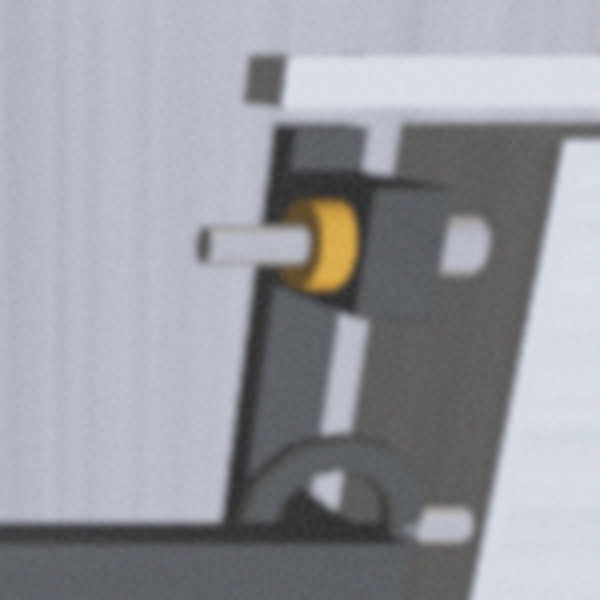

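View pics/s11.png

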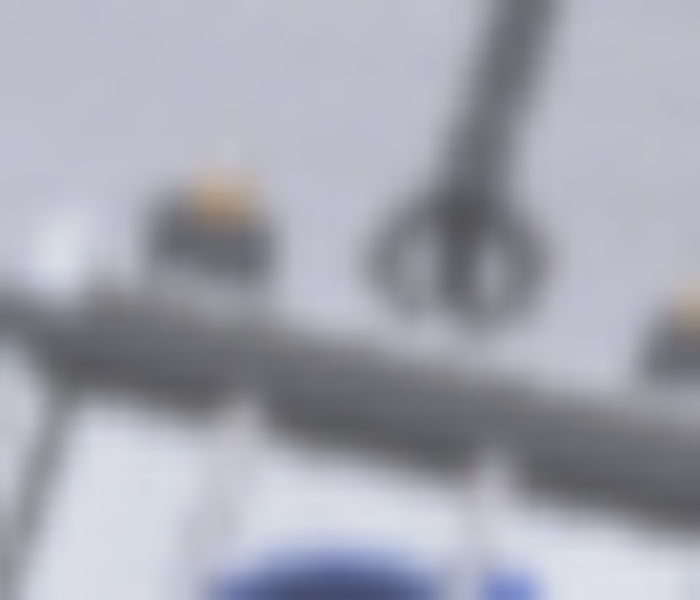

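{"api": "drive_tool", "payload": {
  "series": [
    [0,-3,0.5,0,0,0,10],
    [0,-8,0.5,0,0,0,10],
    [0,-14,0.5,0,0,0,10],
    [0,-21,0.5,0,0,0,10],
    [0,-28,0.5,0,0,0,10]
  ]
}}

```text
clock: 16.4
tcp_pos: [0.4848, 0.0597, 0.0973]
orientation: [-1.168, 1.273, -1.275]
contact_force: [-0.6, 0.2, -1.3]
grip_width: 0.0228
```

```bash
python3 st.py "[.476,-.3045,.16,-11]"
```

```text
t 16.4 tcp [0.4848 0.0597 0.0973] yaw -5.04 tilt 0.12 F [-0.6   0.2  -1.27] M [ 0.04  0.02 -0.07] grip 22.8
[0.476, -0.3045, 0.16, -11] -> [363.7 -62.   23.1] [0.03 5.96 0.12]
prong pred [0.5845 0.0509 0.0486]
```

{"api": "drive_tool", "payload": {
  "series": [
    [0,-30,0,0,0,0,10],
    [20,-62,2,0,0,0,10],
    [60,-62,6,0,1.5,0,10],
    [105,-62,10,0,3,0,10],
    [150,-62,13,0,4.5,0,10]
  ]
}}

```text
clock: 16.9
tcp_pos: [0.4849, -0.0918, 0.1606]
orientation: [-1.126, 1.329, -1.332]
contact_force: [1.4, -0.3, -2.3]
grip_width: 0.0231
```

```bash
python3 st.py "[.476,-.3045,.16,-11]"
```

```text
t 16.9 tcp [ 0.4849 -0.0918  0.1606] yaw -9.51 tilt 0.1 F [ 1.43 -0.32 -2.3 ] M [ 0.02 -0.03 -0.03] grip 23.1
[0.476, -0.3045, 0.16, -11] -> [211.2   0.9  26.4] [-0.07  1.49  0.07]
prong pred [ 0.5835 -0.1084  0.1121]
```

{"api": "drive_tool", "payload": {
  "series": [
    [45,1,5,0,0.5,0,10],
    [90,1,11,0,1,0,10],
    [135,1,17,0,1.5,0,10],
    [175,1,22,0,1.5,0,10],
    [205,1,26,0,1.5,0,10]
  ]
}}

```text
clock: 17.4
tcp_pos: [0.4759, -0.3014, 0.1606]
orientation: [-1.111, 1.349, -1.354]
contact_force: [0.1, 0.3, -2.0]
grip_width: 0.023
```

{"api": "drive_tool", "payload": {
  "series": [
    [0,0,0,0,0,0,10],
    [0,0,0,0,0,0,10]
  ]
}}

```text
clock: 17.6
tcp_pos: [0.4754, -0.3021, 0.161]
orientation: [-1.11, 1.35, -1.355]
contact_force: [0.2, 0.1, -2.8]
grip_width: 0.0228
```

```bash
python3 st.py "[.476,-.3045,.10,-11]"
```

```text
t 17.6 tcp [ 0.4754 -0.3021  0.161 ] yaw -11.27 tilt 0.17 F [ 0.18  0.13 -2.81] M [ 0.08  0.   -0.04] grip 22.8
[0.476, -0.3045, 0.1, -11] -> [ 2. 61.  1.] [-0.11 -0.27  0.13]
prong pred [ 0.5734 -0.3217  0.1126]
```

{"api": "drive_tool", "payload": {
  "series": [
    [2.3,20,0.8,-0.1,-0.3,0,10],
    [2.3,45,0.8,-0.1,-0.3,0,10],
    [2.3,60,0.8,-0.1,-0.3,0,10],
    [2.3,62,0.8,-0.1,-0.3,0,10],
    [2.3,62,0.8,-0.1,-0.3,0,10]
  ]
}}

```text
clock: 18.1
tcp_pos: [0.476, -0.304, 0.0991]
orientation: [-1.115, 1.348, -1.349]
contact_force: [0.7, 0.2, -1.4]
grip_width: 0.023
```

```bash
python3 st.py "[.4761,-.3046,.0646,-10.95]"
python3 - <<'E'
from h import *
f=cam("wrist"); crop(f,240,130,270,160,3,"w12.png")
f=cam("side"); crop(f,330,150,60,50,12,"d12.png")
f=cam("scene"); crop(f,235,135,60,50,12,"s12.png")
E
```

```text
t 18.1 tcp [ 0.476  -0.304   0.0991] yaw -10.91 tilt 0.12 F [ 0.68  0.2  -1.41] M [-0.03  0.04 -0.01] grip 23.0
[0.4761, -0.3046, 0.0646, -10.95] -> [ 0.5 34.5  0.2] [0.02 0.04 0.11]
prong pred [ 0.5742 -0.3229  0.0504]
```

View pics/w12.png

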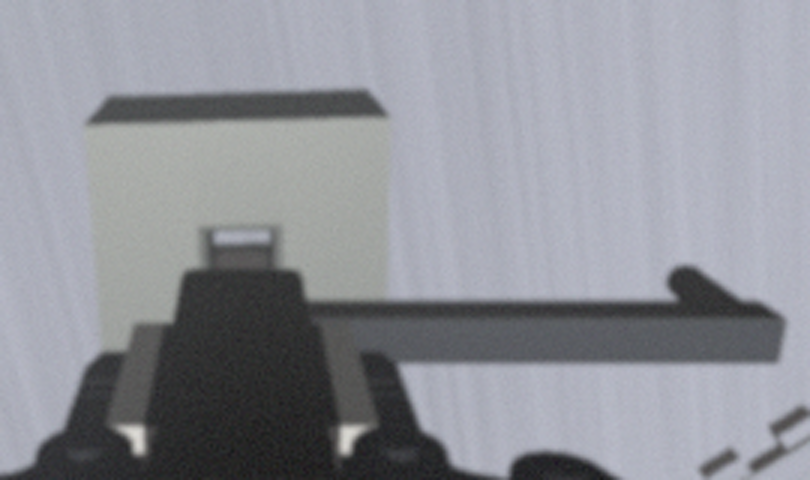

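View pics/s12.png

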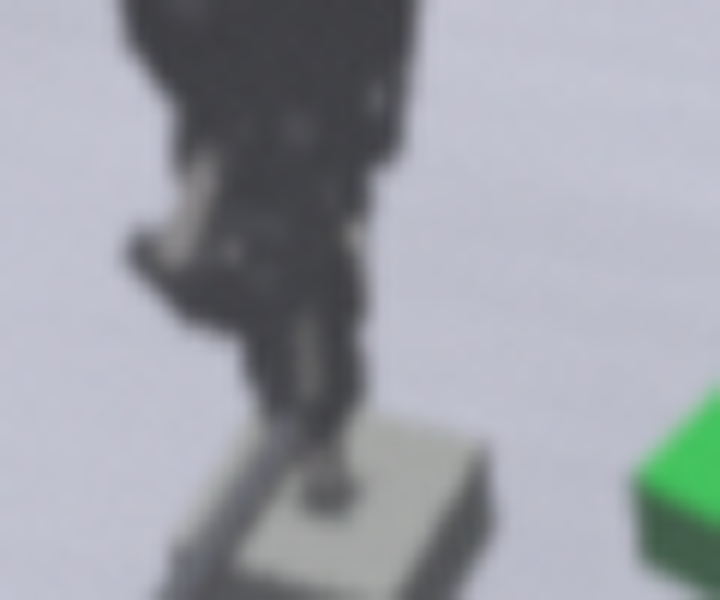

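View pics/d12.png

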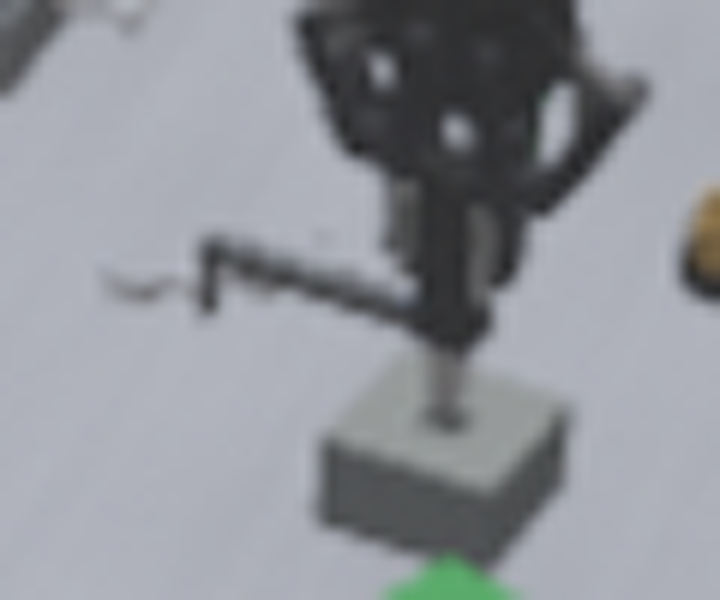

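Spigot hangs right over the hole in all three views. Lowering gently.

{"api": "drive_tool", "payload": {
  "series": [
    [0.5,4,0,0,0,0,10],
    [0.5,8,0,0,0,0,10],
    [0.5,11,0,0,0,0,10]
  ]
}}

```text
clock: 18.55
tcp_pos: [0.4764, -0.3054, 0.0889]
orientation: [-1.113, 1.346, -1.352]
contact_force: [-0.1, -0.5, -3.0]
grip_width: 0.0226
```

```bash
python3 st.py "[.4761,-.3046,.0646,-10.95]"
```

```text
t 18.55 tcp [ 0.4764 -0.3054  0.0889] yaw -10.96 tilt 0.19 F [-0.14 -0.45 -3.01] M [0.05 0.03 0.01] grip 22.6
[0.4761, -0.3046, 0.0646, -10.95] -> [-0.8 24.2 -0.5] [-0.12 -0.01  0.15]
prong pred [ 0.5746 -0.3244  0.0405]
```

{"api": "drive_tool", "payload": {
  "series": [
    [-0.8,5,-0.4,-0.1,0,0,10],
    [-0.8,10,-0.4,-0.1,0,0,10],
    [-0.8,15,-0.4,-0.1,0,0,10],
    [-0.8,20,-0.4,-0.1,0,0,10]
  ]
}}

```text
clock: 18.95
tcp_pos: [0.4761, -0.3046, 0.0683]
orientation: [-1.115, 1.348, -1.351]
contact_force: [1.2, 0.6, -1.7]
grip_width: 0.0229
```

```bash
python3 st.py "[.4761,-.3046,.0646,-10.95]"
```

```text
t 18.95 tcp [ 0.4761 -0.3046  0.0683] yaw -10.96 tilt 0.15 F [ 1.19  0.6  -1.74] M [ 0.03 -0.    0.  ] grip 22.9
[0.4761, -0.3046, 0.0646, -10.95] -> [ 0.   3.7 -0. ] [-0.   -0.01  0.15]
prong pred [ 0.5743 -0.3236  0.0197]
```

{"api": "drive_tool", "payload": {
  "series": [
    [0,1.5,0,0,0,0,10],
    [0,3,0,0,0,0,10],
    [0,4,0,0,0,0,10]
  ]
}}

```text
clock: 19.25
tcp_pos: [0.4761, -0.3047, 0.0646]
orientation: [-1.114, 1.348, -1.35]
contact_force: [-3.2, 3.4, 10.6]
grip_width: 0.0234
```

```bash
python3 st.py
```

```text
t 19.25 tcp [ 0.4761 -0.3047  0.0646] yaw -10.97 tilt 0.13 F [-3.16  3.42 10.58] M [0.61 0.72 0.02] grip 23.4
prong pred [ 0.5743 -0.3238  0.016 ]
```

Seated (10 N upward support at the original height). Opening while holding position.

{"api": "drive_tool", "payload": {
  "series": [
    [0,0,0,0,0,0,25],
    [0,0,0,0,0,0,32],
    [0,0,0,0,0,0,45],
    [0,0,0,0,0,0,60],
    [0,0,0,0,0,0,80]
  ]
}}

```text
clock: 19.75
tcp_pos: [0.4761, -0.3047, 0.0646]
orientation: [-1.114, 1.348, -1.35]
contact_force: [-0.4, 1.2, -0.4]
grip_width: 0.0723
```

{"api": "drive_tool", "payload": {
  "series": [
    [0,0,0,0,0,0,85],
    [0,0,0,0,0,0,85]
  ]
}}

```text
clock: 19.95
tcp_pos: [0.4762, -0.3047, 0.0646]
orientation: [-1.114, 1.348, -1.35]
contact_force: [-0.6, -0.6, 0.2]
grip_width: 0.0851
```

```bash
python3 st.py
python3 - <<'E'
from h import *
f=cam("wrist"); cv2.imwrite("pics/w13.png",f["frame"])
E
```

```text
t 19.95 tcp [ 0.4762 -0.3047  0.0646] yaw -10.96 tilt 0.13 F [-0.63 -0.56  0.22] M [0.02 0.02 0.05] grip 85.1
prong pred [ 0.5744 -0.3237  0.0161]
```

View pics/w13.png

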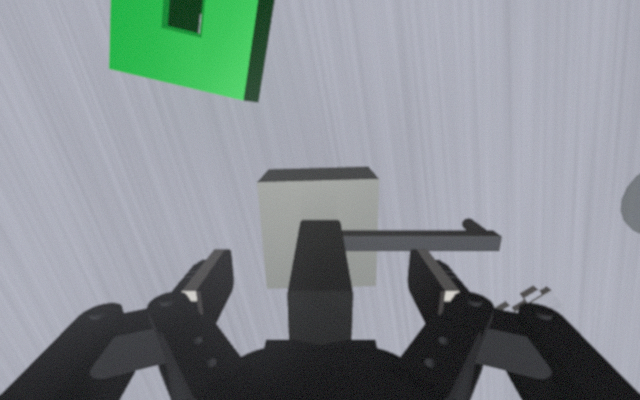

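Fingers are wide open and clear, tool seated. Retreat straight up.

{"api": "drive_tool", "payload": {
  "series": [
    [0,-20,0,0,0,0,85],
    [0,-60,0,0,0,0,85],
    [0,-105,0,0,0,0,85],
    [0,-150,0,0,0,0,85],
    [0,-180,0,0,0,0,85]
  ]
}}

```text
clock: 20.5
tcp_pos: [0.4767, -0.3051, 0.2478]
orientation: [-1.112, 1.346, -1.353]
contact_force: [1.3, 0.3, -0.7]
grip_width: 0.085
```

{"api": "drive_tool", "payload": {
  "series": [
    [0,0,0,0,0,0,85],
    [0,0,0,0,0,0,85],
    [0,0,0,0,0,0,85]
  ]
}}

```text
clock: 20.8
tcp_pos: [0.4761, -0.3045, 0.2465]
orientation: [-1.113, 1.347, -1.351]
contact_force: [0.3, 0.6, 0.2]
grip_width: 0.085
```

```bash
python3 st.py
python3 - <<'E'
from h import *
import pickle
w=cam("wrist"); crop(w,250,80,270,160,3,"w14.png")
s=cam("scene"); cv2.imwrite("pics/s14.png",s["frame"]); crop(s,295,200,100,100,6,"s14c.png")
d=cam("side"); cv2.imwrite("pics/d14.png",d["frame"])
pickle.dump((s,d,w),open("f14.pkl","wb"))
E
```

```text
t 20.8 tcp [ 0.4761 -0.3045  0.2465] yaw -10.99 tilt 0.15 F [0.31 0.65 0.24] M [-0.03  0.02 -0.02] grip 85.0
prong pred [ 0.5742 -0.3235  0.1981]
```

View pics/w14.png

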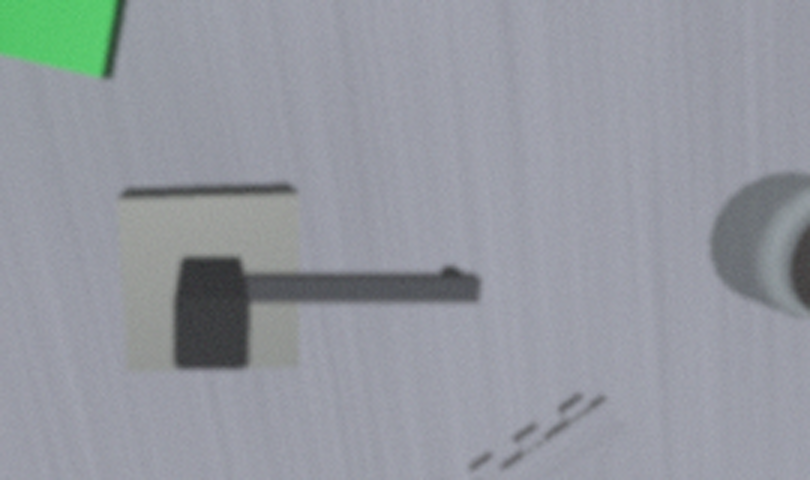

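View pics/s14.png

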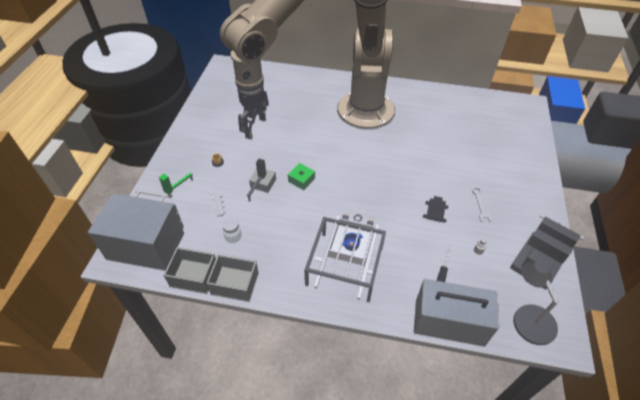

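View pics/s14c.png

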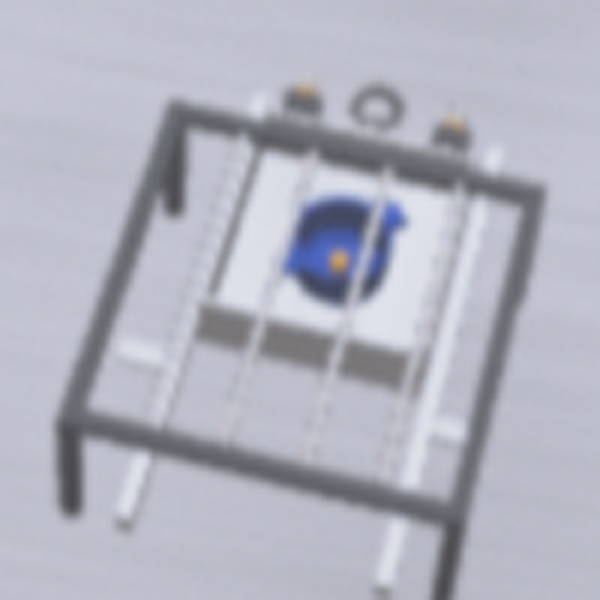

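View pics/d14.png

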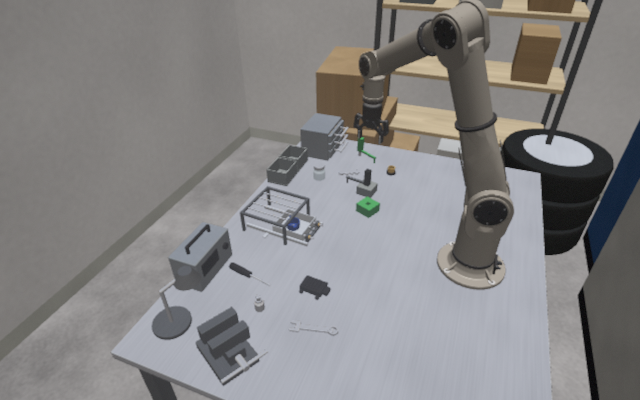

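Run:
```python
from m import *
s1,d1,w=pickle.load(open("f14.pkl","rb"))
print("ring now",onz(s1,*SR(378,106),.034))
c=lambda u,v:((u+.5)/3-.5+250,(v+.5)/3-.5+80)
print("handle top",onz(w,*c(212,334),.115),"shank end",onz(w,*c(479,288),.05))
r.hand_in()
```

```text
ring now [0.5843 0.0503 0.034 ]
handle top [ 0.4764 -0.3053  0.115 ] shank end [ 0.5778 -0.3243  0.05  ]
the job is handed in; nothing more can be done
```

The tray is out against both stop screws with the float bowl upright in it. The hook tool is back in its stand and released. I handed the job in at about 21 s of the 67 s allowed; it reports no verdict.

- **Hooking:** the prong went into the ring without touching it and reached about 19 mm above the bench.
- **Pulling:** dragging took about 3.5 N. At the stop I raised the pull in steps to about 12.8 N and held 12.5 to 12.8 N for about a second. That is roughly 9 N above the dragging force, slightly under the 10 N asked for. No reading was above 13 N.
- **Unhooking:** the side force fell to about zero before I raised the prong, so the tray should not have been pushed back.

**Last checks:**
- **Tray:** the ring measured (0.584, 0.050). That is about 87 mm from where it started and agrees with where the pull ended.
- **Hook tool:** the handle top measured (0.476, -0.305), within about 1 mm of where it stood at the start, and the tool went down to its original height. The gripper is open and clear of it.
- **Bystanders:** in the pictures they look unmoved. I compared them by eye and did not measure them.

**Disagreement:** before the prong went in, the cameras disagreed by several millimetres on where it was along x relative to the ring. I settled it by lowering slowly and watching for contact, and felt none.

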